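# Unstack four mini canvases into their floater frames

### The job

The four finished mini canvases are piled up: take the stack apart and lay each painting flat in the floater frame made to its size, face up and the right way up (top of the picture towards the frame's brass hanging plate), roughly centred so that the gap shows all the way round. Keep them level, set them down rather than dropping them, and leave the frames, the bottle and the staple gun where they are.

Things in the scene. Friction and masses are not known exactly. Their poses are not given: they have to be found in the camera images.
- canvas_sea: Loose mini canvas, seascape (blue sky, orange sun, white sail): a stiff block 105 mm wide, 65 mm high, 30 mm deep, its sides painted too. At the start: bottom of the stack, face up. Origin: on the underside, below the middle of the picture's lower edge (so half the height from the canvas's middle); +x to the picture's top, +z out of the painted face.
- canvas_still: Loose mini canvas, still life (blue jug, oranges and a lemon on a brown table): a stiff block 65 mm wide, 65 mm high, 30 mm deep, its sides painted too. At the start: second from the bottom, on the seascape, face up. Origin: on the underside, below the middle of the picture's lower edge (so half the height from the canvas's middle); +x to the picture's top, +z out of the painted face.
- canvas_tree: Loose mini canvas, evening landscape (dark green cypress, pale sun, orange sky): a stiff block 45 mm wide, 65 mm high, 30 mm deep, its sides painted too. At the start: third from the bottom, on the still life, face up. Origin: on the underside, below the middle of the picture's lower edge (so half the height from the canvas's middle); +x to the picture's top, +z out of the painted face.
- canvas_poppy: Loose mini canvas, red poppy on cream: a stiff block 40 mm wide, 40 mm high, 30 mm deep, its sides painted too. At the start: top of the stack, on the landscape, face up. Origin: on the underside, below the middle of the picture's lower edge (so half the height from the canvas's middle); +x to the picture's top, +z out of the painted face.
- frame_oak: Loose pale oak floater frame on its back, for a picture 105 mm wide, 65 mm high: outside 141 x 101 mm, inside 125 x 85 mm, gap 10 mm a side. Rails 8 mm wide, tops 15 mm above the table; inner floor 4 mm. Brass hanging plate at the top rail. Origin: underside, where the middle of a centred picture's lower edge lies (18 mm in from the bottom rail's outside); +x to the top rail, +z up.
- frame_walnut: Loose dark brown walnut floater frame on its back, for a picture 65 mm wide, 65 mm high: outside 101 x 101 mm, inside 85 x 85 mm, gap 10 mm a side. Rails 8 mm wide, tops 15 mm above the table; inner floor 4 mm. Brass hanging plate at the top rail. Origin: underside, where the middle of a centred picture's lower edge lies (18 mm in from the bottom rail's outside); +x to the top rail, +z up.
- frame_white: Loose white floater frame on its back, for a picture 45 mm wide, 65 mm high: outside 81 x 101 mm, inside 65 x 85 mm, gap 10 mm a side. Rails 8 mm wide, tops 15 mm above the table; inner floor 4 mm. Brass hanging plate at the top rail. Origin: underside, where the middle of a centred picture's lower edge lies (18 mm in from the bottom rail's outside); +x to the top rail, +z up.
- frame_black: Loose black floater frame on its back, for a picture 40 mm wide, 40 mm high: outside 76 x 76 mm, inside 60 x 60 mm, gap 10 mm a side. Rails 8 mm wide, tops 15 mm above the table; inner floor 4 mm. Brass hanging plate at the top rail. Origin: underside, where the middle of a centred picture's lower edge lies (18 mm in from the bottom rail's outside); +x to the top rail, +z up.
- medium_bottle: Bystander: white bottle with a grey cap, 39 mm across, 94 mm tall, standing; origin under its middle. Leave it alone. (Not listed: the open wooden paint box on the left, from x = 0.52 and y = -0.10 to 0.26, its lid 0.22 m high; keep the arm clear of it.)
- staple_gun: Bystander: grey staple gun with a red lever, 183 x 26 mm, 98 mm tall, standing on its base; origin under its middle. Leave it alone.
There are look-alikes about, which are no part of the job. What is shaped like the canvas_poppy but green is not meant.

How it is judged (in metres and radians):
At the end, for the whole second after the job is handed in: Each canvas lies level on the floor of its own frame (seascape oak, still life walnut, landscape white, poppy black), right way up, within 8 mm of centred along and across the frame and turned under 0.15 rad from it (level: within 0.05 rad); frames flat; all released and at rest (x of canvas_sea in the frame of frame_oak between -0.008 and 0.008 m and y of canvas_sea in the frame of frame_oak between -0.008 and 0.008 m and z of canvas_sea in the frame of frame_oak between 0.002 and 0.0065 m and angle between the x axis of canvas_sea and the x axis of frame_oak, either way round below 0.15 rad and angle between each of canvas_sea, frame_oak, canvas_still, frame_walnut, canvas_tree, frame_white, canvas_poppy, frame_black's own z axis and vertical below 0.05 rad and linear speed of each of canvas_sea, frame_oak, canvas_still, frame_walnut, canvas_tree, frame_white, canvas_poppy, frame_black below 0.02 m/s and x of canvas_still in the frame of frame_walnut between -0.008 and 0.008 m and y of canvas_still in the frame of frame_walnut between -0.008 and 0.008 m and z of canvas_still in the frame of frame_walnut between 0.002 and 0.0065 m and angle between the x axis of canvas_still and the x axis of frame_walnut, either way round below 0.15 rad and x of canvas_tree in the frame of frame_white between -0.008 and 0.008 m and y of canvas_tree in the frame of frame_white between -0.008 and 0.008 m and z of canvas_tree in the frame of frame_white between 0.002 and 0.0065 m and angle between the x axis of canvas_tree and the x axis of frame_white, either way round below 0.15 rad and x of canvas_poppy in the frame of frame_black between -0.008 and 0.008 m and y of canvas_poppy in the frame of frame_black between -0.008 and 0.008 m and z of canvas_poppy in the frame of frame_black between 0.002 and 0.0065 m and angle between the x axis of canvas_poppy and the x axis of frame_black, either way round below 0.15 rad); the robot touches nothing.
It fails at once if a canvas is dropped (moves faster than 0.5 m/s with no finger on it) ((contact force between the fingers and canvas_sea below 0.05 N and linear speed of canvas_sea above 0.5 m/s) or (contact force between the fingers and canvas_still below 0.05 N and linear speed of canvas_still above 0.5 m/s) or (contact force between the fingers and canvas_tree below 0.05 N and linear speed of canvas_tree above 0.5 m/s) or (contact force between the fingers and canvas_poppy below 0.05 N and linear speed of canvas_poppy above 0.5 m/s)).
It fails at once if a canvas tips more than 0.6 rad out of level (angle between any of canvas_sea, canvas_still, canvas_tree, canvas_poppy's own z axis and vertical above 0.6 rad).
It fails at once if a frame is shifted more than 30 mm (distance of any of frame_oak, frame_walnut, frame_white, frame_black from where it was at the start of the episode above 0.03 m).
It fails at once if the bottle or the staple gun is shifted more than 30 mm (distance of any of medium_bottle, staple_gun from where it was at the start of the episode above 0.03 m).
It also fails if it takes over 128 s, if anything falls off the work surface, if the arm or the gripper's body presses on something with over 40 N, if the wrist force passes 120 N, or if a joint passes its speed limit or range.

### The arm

A 6-joint arm with a two-finger parallel gripper is mounted at the origin on a cart in front of the work surface, level with it; the furniture and walls round the work are solid. World frame = base frame: x ahead of the robot, y to its left, z up, the work surface at z = 0. Lengths are in m, angles in degrees, forces in N, time in s.
With the tool pointing down it reaches from about 0.35 to 0.875 m from the base axis. Payload 4.2 kg.
Tool frame: the origin (TCP) lies between the finger pads; the fingertips stand 14 mm ahead of it and the grasp point (between the pads) lies 5 mm behind it; z points along the fingers, y is the line along which they close (so a half turn about z gives the same grasp; the last joint's range is limited). The gripper opens to 87 mm and grips with 3 to 60 N. Pads are 19 mm wide; open, the fingers measure 117 mm over their backs; the gripper's body (75 mm by 190 mm) begins 51 mm behind the grasp point.
Start: joints at [81.28, 22.042, 0.453, 0, -68.411, -14.817], TCP at [0.25, 0.573, 0.237] pointing down, gripper open.
Joint ranges: [-179.83, 179.83], [-69.29, 118.12], [-61.27, 80.66], [-181.25, 117.63], [-171.15, -9.14], [-177.46, 177.46]. Speed limits (degrees/s): [159.86, 159.86, 180, 180, 180, 180].

### API

Orientations are given as a 3x3 rotation matrix whose columns are the frame's x, y, z axes.
In Python, from station import * gives the robot as it stands. The module is installed in compiled form; this text tells all that it offers.
- The arm moves only by the tool play_rows, never from a script. Its argument "steps" is a list of rows, each an object of numbers: "ax", "ay", "az": the turn, a rotation vector about the tool's x, y, z in degrees; "dx", "dy", "dz": the shift along the tool's x, y, z in mm; "claw": the finger opening in mm, from 0 to 87. A call has 1 to 20 rows; each row shifts and turns the commanded pose from where the row before left it, along the tool's axes as they then stand; what a row does not reach is not made up. A row lasts 1/10 s, in which the tool goes at most 50 mm and 8.59 degrees, less where a joint would pass 70% of its speed; a pose out of reach is approached as far as the arm can. A call with a gripper value outside its range is refused whole. The fingers move at their own pace and stop on an object; the grip force is fixed at half the most. Time passes only in rows, so rows that do not move let the fingers close. It gives the time, the measured TCP pose, the force, the opening and the grip force at its end, in the units of the state.
- sense(): the state, without advancing time (a new reading comes with each control period).
- capture(name): name is "scene" or "top" or "wrist"; returns a dict with "frame" (420x560x3 uint8, blue, green, red), "range_z" (420x560 float32, m along the optical axis (not along the pixel's ray), 0 where there is no reading), "fx", "fy", "cx", "cy" (pixels), "k1" (the pictures are not rectified: a ray, as slopes to the right and down, at radius r is drawn at 1 + k1 r^2 times it, then the intrinsics apply), "xyz" and "rotation" of the camera in the world. Camera axes: x right, y down, z forward; pixel columns grow to the right and rows downward; lengths in m; the calibration is good to about 2 mm. A picture is of the moment at which its call begins.
- finish_job(): hands the job in; it is judged then, once.
The state is a dict: "time_s": time; "joints": joint angles; "joint_velocities": joint speeds; "effort": joint torques, N m; "tcp_pos": TCP position; "ee_rot": TCP orientation; "wrist_force": force on the tool from outside, world axes, zero at the start; "moment": the same for the moment, N m; "gripper_width": opening from 0.0 (shut) to 1.0 (fully open); "gripper_force": force on a finger pad.
Only numpy, scipy, OpenCV 4.12 (cv2) and the standard library are available. Lean on these libraries where they do the work, as an engineer would, in place of code of your own. Each camera call takes 0.05 s, during which the arm holds its last target. There are 200 camera calls.

## Working session

There is one attempt and no reset: what is moved stays moved. The work goes in short steps, Python scripts to look and compute and a tool call to move; the robot and the scene stay as the last step left them, time stands still between calls to the robot, and variables do not carry over. Pictures are saved under pics/ and viewed, at most 14 in all, crops included, and the job is handed in when it is done.

Besides the shell and the picture viewer there is one more tool, called after "Emit:" by a JSON object that holds its "api" and its "payload", one argument or row to a line. play_rows: Moves the arm, as the interface text tells. Its arguments: {"type":"object","properties":{"steps":{"type":"array"}},"required":["steps"]}

```bash
mkdir -p pics; cat > h.py <<'E'
from station import *
import numpy as np, cv2
def snap(cam,name=None):
    c=capture(cam)
    if name: cv2.imwrite('pics/'+name,c['frame'])
    return c
def rays(c):
    h,w=c['range_z'].shape
    u,v=np.meshgrid(np.arange(w),np.arange(h))
    K=np.array([[c['fx'],0,c['cx']],[0,c['fy'],c['cy']],[0,0,1.]])
    p=cv2.undistortPoints(np.stack([u,v],-1).reshape(-1,1,2).astype(np.float64),K,np.array([c['k1'],0,0,0.]))
    return p.reshape(h,w,2)
def cloud(c):
    r=rays(c);z=c['range_z'][...,None]
    P=np.concatenate([r*z,z],-1)@np.array(c['rotation']).T+np.array(c['xyz'])
    P[c['range_z']==0]=np.nan
    return P
E
python3 - <<'E'
from h import *
s=sense();print({k:np.round(v,3).tolist() for k,v in s.items()})
for n in('top','scene'):
    c=snap(n,n+'1.png');print(n,c['xyz'],np.round(c['rotation'],3).tolist(),c['fx'],c['k1'])
    np.savez(n+'1.npz',P=cloud(c),I=c['frame'])
E
```

```text
{'time_s': 0.0, 'joints': [81.281, 22.091, 0.38, -0.029, -68.413, -14.818], 'joint_velocities': [0.119, -0.03, 0.041, 0.044, 0.04, -0.007], 'effort': [-0.001, -39.067, 18.74, 4.22, 0.011, -0.0], 'tcp_pos': [0.249, 0.572, 0.235], 'ee_rot': [[0.917, -0.4, -0.001], [-0.4, -0.917, -0.002], [0.0, 0.002, -1.0]], 'wrist_force': [-0.423, 0.501, 0.428], 'moment': [-0.048, 0.042, 0.057], 'gripper_force': 0.0, 'gripper_width': 1.003}
top [ 0.41783034 -0.22345747  1.48411786] [[-0.009, -0.997, 0.081], [-1.0, 0.01, 0.009], [-0.009, -0.081, -0.997]] 412.0537231510989 0.00188366299981364
scene [-0.20762241 -0.99694829  0.80784023] [[0.738, -0.379, 0.558], [-0.674, -0.437, 0.595], [0.018, -0.816, -0.578]] 480.47585099960537 -0.1413433273276962
```

View pics/top1.png

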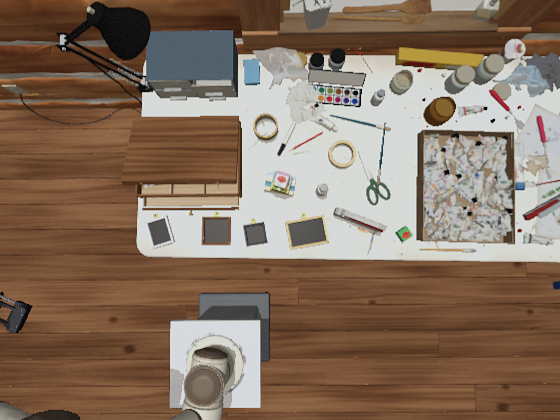

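View pics/scene1.png

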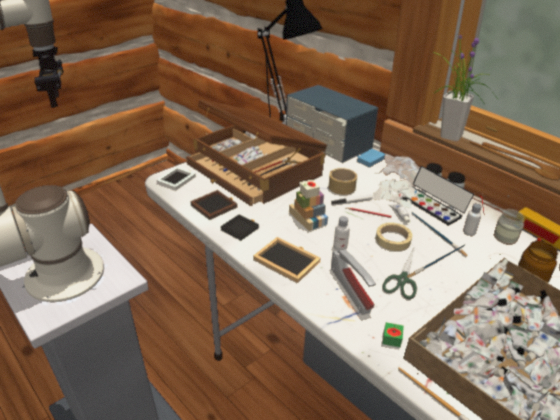

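The top view shows the stack at (281,182). The frames are white (160,232), walnut (217,231), black (256,234) and oak (307,232). The bottle is at (322,190) and the staple gun at (360,220). Candidates for the poppy are the stack top (281,182) and the green block (403,234). I choose the stack top and will check it in a close crop.

```bash
python3 - <<'E'
from h import *
d=np.load('top1.npz');P=d['P'];I=d['I']
for n,(u,v) in dict(stack=(281,182),white=(160,232),walnut=(217,231),black=(256,234),oak=(307,232),bottle=(322,190),gun=(360,220),green=(403,234)).items():print(n,P[v,u].round(3))
a=cv2.resize(I[165:255,130:420],None,fx=2.7,fy=2.7,interpolation=cv2.INTER_CUBIC)
s=np.load('scene1.npz')['I'][165:245,270:370]
b=cv2.resize(s,None,fx=3.5,fy=3.5,interpolation=cv2.INTER_CUBIC)
o=np.zeros((a.shape[0]+b.shape[0],a.shape[1],3),np.uint8);o[:a.shape[0]]=a;o[a.shape[0]:,:b.shape[1]]=b
cv2.imwrite('pics/crop1.png',o)
E
```

```text
stack [ 0.622 -0.237  0.123]
white [0.463 0.2   0.001]
walnut [ 0.465 -0.006  0.002]
black [ 0.452 -0.147  0.009]
oak [ 0.458 -0.329  0.006]
bottle [ 0.597 -0.376  0.094]
gun [ 0.495 -0.503  0.089]
green [ 0.447 -0.666  0.026]
```

View pics/crop1.png

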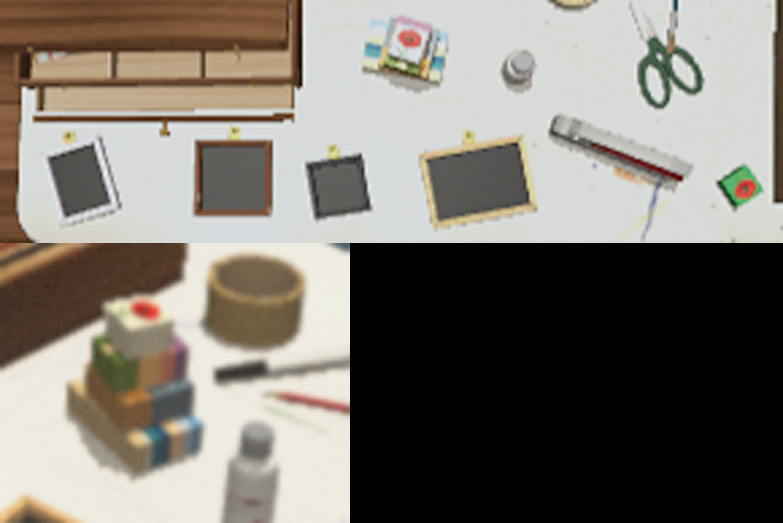

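The crop confirms it: the stack top is cream with a red poppy (crop ~(408,38)), and the decoy at crop (740,188) is green. All the brass plates point away from the robot. I'll move to view the frames with the wrist camera.

Emit:
{"api": "play_rows", "payload": {
  "steps": [
    {"az":-7.87,"dz":-40},
    {"az":-7.87,"dz":-40},
    {"az":-7.86,"dz":-40},
    {"dx":18,"dy":43},
    {"dx":18,"dy":43},
    {"dx":18,"dy":43},
    {"dx":18,"dy":43},
    {"dx":18,"dy":43},
    {"dx":18,"dy":43},
    {"dx":18,"dy":43},
    {"dx":18,"dy":43},
    {"dx":18,"dy":43},
    {"dx":18,"dy":43},
    {"dx":18,"dy":43},
    {}
  ]
}}

```text
invalid input at $.steps[0]: expected keys ax, ay, az, dx, dy, dz, claw
```

```bash
python3 - <<'E'
from h import *
s=sense();print(s['tcp_pos'],np.round(s['ee_rot'],3).tolist(),s['joints'])
c=snap('wrist','w1.png');print(c['xyz'],np.round(c['rotation'],3).tolist(),c['fx'],c['k1'])
np.savez('w1.npz',P=cloud(c),I=c['frame'])
E
```

```text
[0.24939993 0.57252032 0.23556284] [[0.917, -0.4, -0.001], [-0.4, -0.917, -0.002], [0.0, 0.002, -1.0]] [ 8.12764146e+01  2.20869682e+01  3.87488470e-01 -2.48773661e-02
 -6.84123578e+01 -1.48174127e+01]
[0.31535898 0.54396544 0.38405377] [[-0.399, -0.886, -0.236], [-0.917, 0.385, 0.102], [0.0, 0.258, -0.966]] 318.96388774386656 -0.044436696642344606
```

View pics/w1.png

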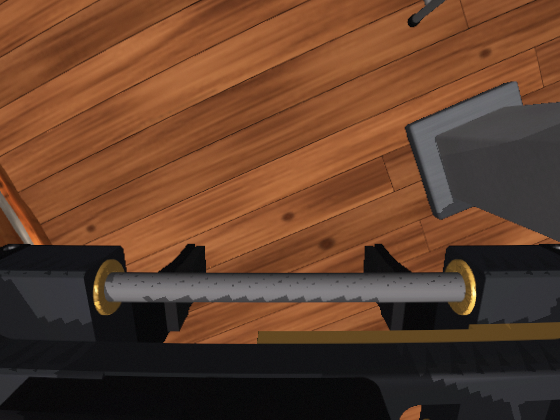

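The wrist picture shows only the floor and the gripper (fingers at row ~290). The rows need all their keys, so I'll resend.

Emit:
{"api": "play_rows", "payload": {
  "steps": [
    {"ax":0,"ay":0,"az":-7.87,"dx":0,"dy":0,"dz":-40,"claw":87},
    {"ax":0,"ay":0,"az":-7.87,"dx":0,"dy":0,"dz":-40,"claw":87},
    {"ax":0,"ay":0,"az":-7.86,"dx":0,"dy":0,"dz":-40,"claw":87},
    {"ax":0,"ay":0,"az":0,"dx":14,"dy":43,"dz":0,"claw":87},
    {"ax":0,"ay":0,"az":0,"dx":14,"dy":43,"dz":0,"claw":87},
    {"ax":0,"ay":0,"az":0,"dx":14,"dy":43,"dz":0,"claw":87},
    {"ax":0,"ay":0,"az":0,"dx":14,"dy":43,"dz":0,"claw":87},
    {"ax":0,"ay":0,"az":0,"dx":14,"dy":43,"dz":0,"claw":87},
    {"ax":0,"ay":0,"az":0,"dx":14,"dy":43,"dz":0,"claw":87},
    {"ax":0,"ay":0,"az":0,"dx":14,"dy":43,"dz":0,"claw":87},
    {"ax":0,"ay":0,"az":0,"dx":14,"dy":43,"dz":0,"claw":87},
    {"ax":0,"ay":0,"az":0,"dx":14,"dy":43,"dz":0,"claw":87},
    {"ax":0,"ay":0,"az":0,"dx":14,"dy":43,"dz":0,"claw":87},
    {"ax":0,"ay":0,"az":0,"dx":14,"dy":43,"dz":0,"claw":87},
    {"ax":0,"ay":0,"az":0,"dx":0,"dy":0,"dz":0,"claw":87},
    {"ax":0,"ay":0,"az":0,"dx":0,"dy":0,"dz":0,"claw":87}
  ]
}}

```text
time_s: 1.75
tcp_pos: [0.4041, 0.0991, 0.3564]
ee_rot: [[1.0, -0.002, -0.0], [-0.002, -1.0, 0.0], [-0.0, -0.0, -1.0]]
wrist_force: [-0.8, 0.0, 0.4]
gripper_width: 1.001
gripper_force: 0.0
```

```bash
python3 - <<'E'
from h import *
s=sense();print(s['tcp_pos'],np.round(s['ee_rot'],3).tolist(),s['joints'])
c=snap('wrist','w2.png');print(c['xyz'],np.round(c['rotation'],3).tolist())
np.savez('w2.npz',P=cloud(c),I=c['frame'])
E
```

```text
[0.40407354 0.09914801 0.35637339] [[1.0, -0.002, -0.0], [-0.002, -1.0, 0.0], [-0.0, -0.0, -1.0]] [ 3.63583197e+01 -3.11454770e+00 -1.34639494e+01 -1.95526279e-02
 -7.96597131e+01  5.35420666e+01]
[0.47589586 0.09834638 0.50482386] [[-0.001, -0.966, -0.258], [-1.0, 0.001, 0.001], [-0.001, 0.258, -0.966]]
```

View pics/w2.png

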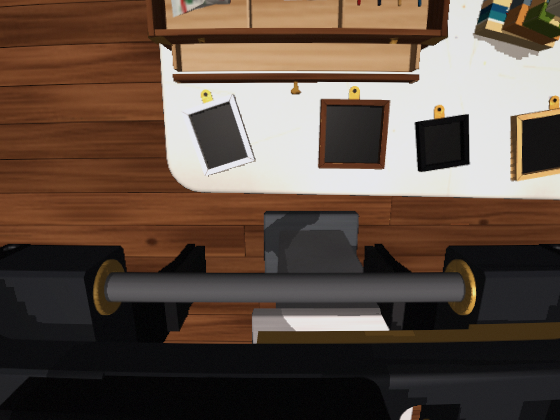

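The wrist view shows white (220,135), walnut (354,134), black (442,143) and part of oak (540,140). I'll move right for the others and the stack.

Emit:
{"api": "play_rows", "payload": {
  "steps": [
    {"ax":0,"ay":0,"az":0,"dx":0,"dy":46,"dz":0,"claw":87},
    {"ax":0,"ay":0,"az":0,"dx":0,"dy":46,"dz":0,"claw":87},
    {"ax":0,"ay":0,"az":0,"dx":0,"dy":46,"dz":0,"claw":87},
    {"ax":0,"ay":0,"az":0,"dx":0,"dy":46,"dz":0,"claw":87},
    {"ax":0,"ay":0,"az":0,"dx":0,"dy":46,"dz":0,"claw":87},
    {"ax":0,"ay":0,"az":0,"dx":0,"dy":46,"dz":0,"claw":87},
    {"ax":0,"ay":0,"az":0,"dx":0,"dy":46,"dz":0,"claw":87},
    {"ax":0,"ay":0,"az":0,"dx":0,"dy":0,"dz":0,"claw":87},
    {"ax":0,"ay":0,"az":0,"dx":0,"dy":0,"dz":0,"claw":87}
  ]
}}

```text
time_s: 2.7
tcp_pos: [0.4048, -0.2216, 0.3559]
ee_rot: [[1.0, 0.001, -0.001], [0.001, -1.0, 0.001], [-0.001, -0.001, -1.0]]
wrist_force: [0.3, 0.2, 0.2]
gripper_width: 1.003
gripper_force: 0.0
```

```bash
cat > meas.py <<'E'
from h import *
rough=dict(white=(.463,.2,.141,.081,.101),walnut=(.465,-.006,.1,.101,.101),black=(.452,-.147,.1,.076,.076),oak=(.458,-.329,.1,.141,.101))
def rect(xy):
    (cx,cy),(w,h),a=cv2.minAreaRect((xy*1000).astype(np.float32));return np.round([cx,cy,w,h,a],1)
def frames(P,I):
    for n,(x,y,_,w,h) in rough.items():
        d=np.hypot(P[...,0]-x,P[...,1]-y)
        zt=np.nanmedian(P[...,2][(d<.16)&(I.min(-1)>170)])if 0 else 0
        m=(d<.1)&(P[...,2]>.010)&(P[...,2]<.022)
        k,l,st,ce=cv2.connectedComponentsWithStats(m.astype(np.uint8))
        if k<2: continue
        i=1+np.argmax(st[1:,4]);q=P[l==i]
        print(n,m.sum(),st[i].tolist(),rect(q[:,:2]),np.median(q[:,2]).round(4))
E
python3 - <<'E'
from meas import *
s=sense();print(s['tcp_pos'])
c=snap('wrist','w3.png');np.savez('w3.npz',P=cloud(c),I=c['frame'],R=rays(c),rot=c['rotation'],o=c['xyz'])
for f in('w2','w3'):
    d=np.load(f+'.npz');print(f,'table z',np.nanmedian(d['P'][...,2][np.abs(d['P'][...,2])<.01]));frames(d['P'],d['I'])
E
```

```text
[ 0.40482025 -0.2215722   0.35593581]
w2 table z 0.00046879326571003244
white 1483 [181, 94, 74, 82, 1297] [467.2 198.4 100.8  81.9  17. ] 0.0153
walnut 1730 [319, 99, 72, 70, 1466] [469.   -5.  101.2 100.6  89.2] 0.0151
black 1251 [417, 114, 53, 58, 1075] [ 457.4 -144.    76.6   78.8    8.2] 0.0149
oak 902 [513, 108, 47, 73, 902] [ 456.1 -294.4  101.6   74.    10.6] 0.0147
w3 table z 0.0005439144948536923
white 1089 [0, 98, 52, 79, 977] [467.2 197.6 100.4  83.9  17. ] 0.0152
walnut 1818 [104, 100, 73, 69, 1527] [469.7  -4.6 103.1 100.7  89.7] 0.0153
black 1286 [203, 113, 60, 59, 1048] [ 457.  -144.3   76.7   76.7    9.1] 0.0152
oak 1743 [305, 97, 101, 84, 1743] [ 462.1 -329.9  102.   141.5   10.1] 0.0151
```

View pics/w3.png

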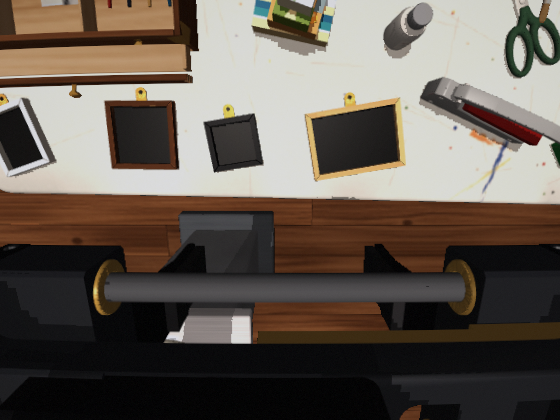

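The frames measure well, so the stack is next.

Emit:
{"api": "play_rows", "payload": {
  "steps": [
    {"ax":0,"ay":0,"az":0,"dx":45,"dy":5,"dz":0,"claw":87},
    {"ax":0,"ay":0,"az":0,"dx":45,"dy":5,"dz":0,"claw":87},
    {"ax":0,"ay":0,"az":0,"dx":40,"dy":5,"dz":0,"claw":87},
    {"ax":0,"ay":0,"az":0,"dx":0,"dy":0,"dz":0,"claw":87},
    {"ax":0,"ay":0,"az":0,"dx":0,"dy":0,"dz":0,"claw":87}
  ]
}}

```text
time_s: 3.25
tcp_pos: [0.5354, -0.2344, 0.3555]
ee_rot: [[1.0, 0.005, -0.002], [0.005, -1.0, 0.001], [-0.002, -0.001, -1.0]]
wrist_force: [0.1, 1.2, -0.2]
gripper_width: 1.006
gripper_force: 0.0
```

```bash
cat >> meas.py <<'E'
def layers(P,x,y,r=.09,zs=(.03,.06,.09,.12)):
    d=np.hypot(P[...,0]-x,P[...,1]-y)
    for z in zs:
        m=(d<r)&(abs(P[...,2]-z)<.006)
        q=P[m]
        if len(q)>30: print(z,len(q),rect(q[:,:2]),np.median(q[:,2]).round(4))
E
python3 - <<'E'
from meas import *
c=snap('wrist');P=cloud(c);print(sense()['tcp_pos'])
layers(P,.622,-.237)
I=c['frame'];m=np.argwhere((np.hypot(P[...,0]-.622,P[...,1]+.237)<.08)&(P[...,2]>.02));a=m.min(0)-8;b=m.max(0)+8;print(a,b)
a=np.maximum(a,0)
cv2.imwrite('pics/stack.png',cv2.resize(I[a[0]:b[0],a[1]:b[1]],None,fx=4,fy=4,interpolation=cv2.INTER_CUBIC)[:600,:800])
E
```

```text
[ 0.53466508 -0.23475697  0.35642345]
0.03 1192 [ 635.2 -234.7  105.7   64.6   78.3] 0.0307
0.06 640 [ 634.7 -239.4   65.5   64.6   74. ] 0.0607
0.09 735 [ 633.9 -238.3   45.1   64.9   72.1] 0.091
0.12 1254 [ 630.5 -238.6   40.5   39.5   71.2] 0.1207
[67 -8] [427 567]
```

View pics/stack.png

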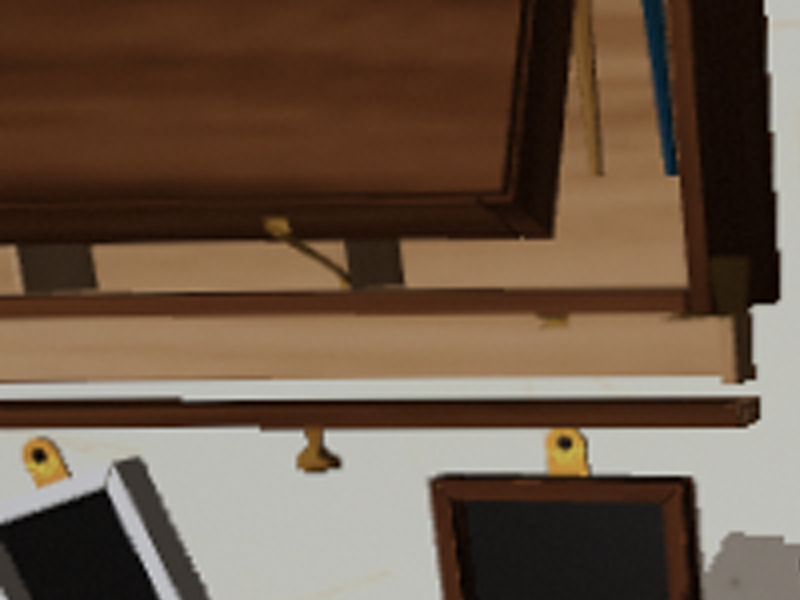

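My crop included the gripper, so I'll recrop.

```bash
python3 - <<'E'
from meas import *
c=snap('wrist');P=cloud(c);I=c['frame']
i=np.unravel_index(np.nanargmin(np.linalg.norm(P-[.6305,-.2386,.12],axis=-1)),P.shape[:2]);print(i)
v,u=i
cv2.imwrite('pics/stack2.png',cv2.resize(I[max(v-70,0):v+70,u-80:u+80],None,fx=4,fy=4,interpolation=cv2.INTER_CUBIC))
E
```

```text
(np.int64(109), np.int64(288))
```

View pics/stack2.png

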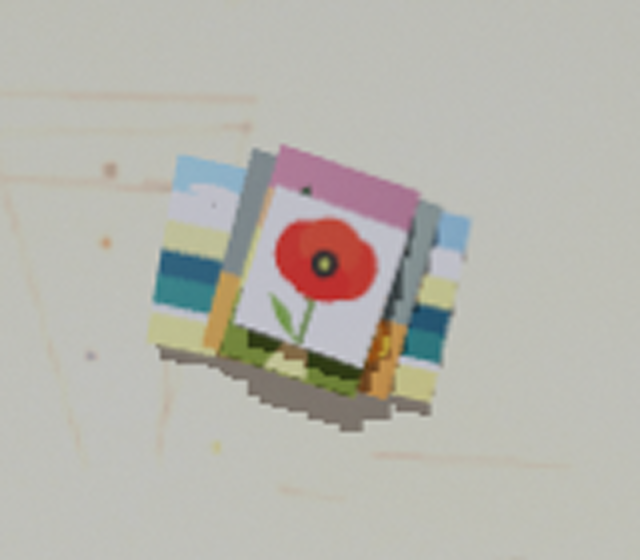

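All four pictures lie with their tops towards +x (up in the crop). Poppy is at (320,270), the landscape's mauve sky at (345,180), the still-life edge at (245,230) and the seascape strips at (195,250). Next I'll check the obstacle heights and compute the moves.

```bash
python3 - <<'E'
from h import *
A=[np.load(f+'.npz')['P'].reshape(-1,3) for f in('top1','w2','w3')]
for x in np.arange(.5,.66,.02):
    print(x.round(2),[np.round(np.nanmax(np.r_[0,a[(abs(a[:,0]-x)<.01)&(a[:,1]>-.12)&(a[:,1]<.26)&(a[:,2]<.3)][:,2]]),3) for a in A])
a=A[0];q=a[(a[:,2]>.02)&(a[:,0]>.42)&(a[:,0]<.62)&(a[:,1]<-.39)&(a[:,1]>-.62)&(a[:,2]<.12)]
i=np.argsort(q[:,1]);print('gun left end',q[i[-15:]].round(3).tolist())
print(sense()['joints'].round(1))
E
```

```text
0.5 [np.float64(0.027), np.float64(0.018), np.float64(0.019)]
0.52 [np.float64(0.032), np.float64(0.033), np.float64(0.032)]
0.54 [np.float64(0.047), np.float64(0.042), np.float64(0.041)]
0.56 [np.float64(0.043), np.float64(0.04), np.float64(0.041)]
0.58 [np.float64(0.097), np.float64(0.091), np.float64(0.092)]
0.6 [np.float64(0.214), np.float64(0.091), np.float64(0.091)]
0.62 [np.float64(0.226), np.float64(0.091), np.float64(0.09)]
0.64 [np.float64(0.219), np.float64(0.076), np.float64(0.08)]
0.66 [np.float64(0.21), np.float64(0.0), np.float64(0.016)]
gun left end [[0.524, -0.421, 0.026], [0.425, -0.402, 0.022], [0.432, -0.399, 0.02], [0.436, -0.399, 0.021], [0.422, -0.398, 0.021], [0.609, -0.397, 0.061], [0.611, -0.396, 0.068], [0.604, -0.396, 0.068], [0.597, -0.396, 0.067], [0.6, -0.396, 0.07], [0.591, -0.393, 0.061], [0.597, -0.393, 0.067], [0.478, -0.392, 0.021], [0.593, -0.392, 0.073], [0.589, -0.391, 0.049]]
[ -7.9  14.7   6.9   0.  -82.1  98.1]
```

```bash
cat > go.py <<'E'
from h import *
import sys
def state(n=4):
    p=[];R=[]
    for _ in range(n):
        capture('top');s=sense();p.append(s['tcp_pos']);R.append(s['ee_rot'])
    R=np.mean(R,0);return np.mean(p,0),np.degrees(np.arctan2(R[1,0],R[0,0])),R
def go(x,y,z,yaw):
    p,w,R=state();t=np.array([x,y,z])-p
    a=np.radians(yaw);c,s=np.cos(a),np.sin(a)
    print('at',p.round(4),'yaw',w.round(2),'tilt',np.round(np.degrees([R[0,2],R[1,2]]),2))
    print('az',round((w-yaw+180)%360-180,2),'d mm',np.round([1000*(c*t[0]+s*t[1]),1000*(s*t[0]-c*t[1]),-1000*t[2]],1))
if __name__=='__main__': go(*map(float,sys.argv[1:5]))
E
python3 go.py .6305 -.2386 .118 -18.8
```

```text
at [ 0.5337 -0.2359  0.3577] yaw 0.13 tilt [ 0.09 -0.02]
az 18.93 d mm [ 92.5 -28.7 239.7]
```

Emit:
{"api": "play_rows", "payload": {
  "steps": [
    {"ax":0,"ay":0,"az":6.3,"dx":0,"dy":0,"dz":0,"claw":87},
    {"ax":0,"ay":0,"az":6.3,"dx":0,"dy":0,"dz":0,"claw":87},
    {"ax":0,"ay":0,"az":6.3,"dx":0,"dy":0,"dz":0,"claw":87},
    {"ax":0,"ay":0,"az":0,"dx":23,"dy":-7,"dz":30,"claw":87},
    {"ax":0,"ay":0,"az":0,"dx":23,"dy":-7,"dz":30,"claw":87},
    {"ax":0,"ay":0,"az":0,"dx":23,"dy":-7,"dz":30,"claw":87},
    {"ax":0,"ay":0,"az":0,"dx":23,"dy":-7,"dz":30,"claw":87},
    {"ax":0,"ay":0,"az":0,"dx":0,"dy":0,"dz":0,"claw":87},
    {"ax":0,"ay":0,"az":0,"dx":0,"dy":0,"dz":0,"claw":87}
  ]
}}

```text
time_s: 4.45
tcp_pos: [0.6302, -0.2401, 0.2361]
ee_rot: [[0.946, -0.323, -0.002], [-0.323, -0.946, -0.0], [-0.002, 0.001, -1.0]]
wrist_force: [-1.2, -0.6, 0.8]
gripper_width: 0.998
gripper_force: 0.0
```

```bash
python3 go.py .6305 -.2386 .118 -18.8
```

```text
at [ 0.6305 -0.2403  0.2388] yaw -18.84 tilt [ 0.18 -0.06]
az -0.04 d mm [ -0.6  -1.6 120.8]
```

Emit:
{"api": "play_rows", "payload": {
  "steps": [
    {"ax":0,"ay":0,"az":0,"dx":-0.5,"dy":-1.5,"dz":30,"claw":87},
    {"ax":0,"ay":0,"az":0,"dx":0,"dy":0,"dz":30,"claw":87},
    {"ax":0,"ay":0,"az":0,"dx":0,"dy":0,"dz":25,"claw":87},
    {"ax":0,"ay":0,"az":0,"dx":0,"dy":0,"dz":20,"claw":87},
    {"ax":0,"ay":0,"az":0,"dx":0,"dy":0,"dz":15,"claw":87},
    {"ax":0,"ay":0,"az":0,"dx":0,"dy":0,"dz":0,"claw":87},
    {"ax":0,"ay":0,"az":0,"dx":0,"dy":0,"dz":0,"claw":87}
  ]
}}

```text
time_s: 5.35
tcp_pos: [0.631, -0.2386, 0.1182]
ee_rot: [[0.946, -0.323, 0.002], [-0.323, -0.946, -0.001], [0.002, 0.0, -1.0]]
wrist_force: [-0.4, -0.5, 0.3]
gripper_width: 1.003
gripper_force: 0.0
```

```bash
python3 go.py .6305 -.2386 .118 -18.8
```

```text
at [ 0.6314 -0.2386  0.1186] yaw -18.83 tilt [ 0.19 -0.04]
az -0.03 d mm [-0.8  0.3  0.6]
```

Emit:
{"api": "play_rows", "payload": {
  "steps": [
    {"ax":0,"ay":0,"az":0,"dx":-0.8,"dy":0,"dz":0,"claw":60},
    {"ax":0,"ay":0,"az":0,"dx":0,"dy":0,"dz":0,"claw":50},
    {"ax":0,"ay":0,"az":0,"dx":0,"dy":0,"dz":0,"claw":45},
    {"ax":0,"ay":0,"az":0,"dx":0,"dy":0,"dz":0,"claw":42},
    {"ax":0,"ay":0,"az":0,"dx":0,"dy":0,"dz":0,"claw":39},
    {"ax":0,"ay":0,"az":0,"dx":0,"dy":0,"dz":0,"claw":30},
    {"ax":0,"ay":0,"az":0,"dx":0,"dy":0,"dz":0,"claw":30},
    {"ax":0,"ay":0,"az":0,"dx":0,"dy":0,"dz":0,"claw":30},
    {"ax":0,"ay":0,"az":0,"dx":0,"dy":0,"dz":0,"claw":30},
    {"ax":0,"ay":0,"az":0,"dx":0,"dy":0,"dz":0,"claw":30}
  ]
}}

```text
time_s: 6.55
tcp_pos: [0.6298, -0.2381, 0.1165]
ee_rot: [[0.946, -0.323, -0.0], [-0.323, -0.946, 0.0], [-0.0, 0.0, -1.0]]
wrist_force: [-0.5, 0.6, 0.0]
gripper_width: 0.455
gripper_force: 30.0
```

Emit:
{"api": "play_rows", "payload": {
  "steps": [
    {"ax":0,"ay":0,"az":0,"dx":0,"dy":0,"dz":-5,"claw":30},
    {"ax":0,"ay":0,"az":0,"dx":0,"dy":0,"dz":-10,"claw":30},
    {"ax":0,"ay":0,"az":0,"dx":0,"dy":0,"dz":-20,"claw":30},
    {"ax":0,"ay":0,"az":0,"dx":0,"dy":0,"dz":-25,"claw":30},
    {"ax":0,"ay":0,"az":0,"dx":0,"dy":0,"dz":-25,"claw":30},
    {"ax":0,"ay":0,"az":0,"dx":0,"dy":0,"dz":-15,"claw":30},
    {"ax":0,"ay":0,"az":0,"dx":0,"dy":0,"dz":0,"claw":30},
    {"ax":0,"ay":0,"az":-7,"dx":0,"dy":0,"dz":0,"claw":30},
    {"ax":0,"ay":0,"az":-7,"dx":0,"dy":0,"dz":0,"claw":30},
    {"ax":0,"ay":0,"az":-7,"dx":0,"dy":0,"dz":0,"claw":30},
    {"ax":0,"ay":0,"az":-6.6,"dx":0,"dy":0,"dz":0,"claw":30},
    {"ax":0,"ay":0,"az":0,"dx":0,"dy":0,"dz":0,"claw":30}
  ]
}}

```text
time_s: 7.75
tcp_pos: [0.6293, -0.2379, 0.2156]
ee_rot: [[0.988, 0.152, -0.002], [0.152, -0.988, 0.001], [-0.002, -0.001, -1.0]]
wrist_force: [0.7, 0.1, -0.9]
gripper_width: 0.455
gripper_force: 30.0
```

```bash
python3 go.py .4572 -.1442 .035 8.8; python3 - <<'E'
from meas import *
P=cloud(capture('wrist')); layers(P,.634,-.238)
E
```

```text
at [ 0.6296 -0.238   0.216 ] yaw 8.64 tilt [-0.05  0.02]
az -0.16 d mm [-156. -119.  181.]
0.03 1890 [ 636.6 -235.6  105.8   67.7   79.2] 0.0305
0.06 1003 [ 634.5 -239.5   64.9   65.1   74.2] 0.0606
0.09 2751 [ 634.  -238.6   45.4   63.9   72.2] 0.0908
```

Emit:
{"api": "play_rows", "payload": {
  "steps": [
    {"ax":0,"ay":0,"az":0,"dx":-30,"dy":0,"dz":0,"claw":30},
    {"ax":0,"ay":0,"az":0,"dx":-42,"dy":0,"dz":0,"claw":30},
    {"ax":0,"ay":0,"az":0,"dx":-42,"dy":0,"dz":0,"claw":30},
    {"ax":0,"ay":0,"az":0,"dx":-30,"dy":-14,"dz":0,"claw":30},
    {"ax":0,"ay":0,"az":0,"dx":-12,"dy":-35,"dz":0,"claw":30},
    {"ax":0,"ay":0,"az":0,"dx":0,"dy":-40,"dz":0,"claw":30},
    {"ax":0,"ay":0,"az":0,"dx":0,"dy":-30,"dz":0,"claw":30},
    {"ax":0,"ay":0,"az":0,"dx":0,"dy":0,"dz":30,"claw":30},
    {"ax":0,"ay":0,"az":0,"dx":0,"dy":0,"dz":40,"claw":30},
    {"ax":0,"ay":0,"az":0,"dx":0,"dy":0,"dz":30,"claw":30},
    {"ax":0,"ay":0,"az":0,"dx":0,"dy":0,"dz":20,"claw":30},
    {"ax":0,"ay":0,"az":0,"dx":0,"dy":0,"dz":0,"claw":30},
    {"ax":0,"ay":0,"az":0,"dx":0,"dy":0,"dz":0,"claw":30}
  ]
}}

```text
time_s: 9.3
tcp_pos: [0.458, -0.1444, 0.0971]
ee_rot: [[0.988, 0.152, 0.0], [0.152, -0.988, -0.0], [0.0, 0.0, -1.0]]
wrist_force: [0.7, -0.4, 0.0]
gripper_width: 0.454
gripper_force: 30.0
```

```bash
python3 go.py .4572 -.1442 .0325 8.8; python3 - <<'E'
from meas import *
c=snap('wrist','hold1.png');P=cloud(c); frames(P,c['frame'])
E
```

```text
at [ 0.4586 -0.1443  0.0979] yaw 8.76 tilt [ 0.17 -0.01]
az -0.04 d mm [-1.4 -0.3 65.4]
walnut 6487 [34, 108, 142, 142, 5608] [468.8  -4.7 102.9 101.5  89.4] 0.0152
black 3177 [232, 180, 103, 66, 2365] [ 469.2 -142.7   50.4   76.1    9.1] 0.0152
oak 2328 [425, 194, 135, 52, 2043] [ 488.8 -305.    39.8  104.8   10.6] 0.015
```

View pics/hold1.png

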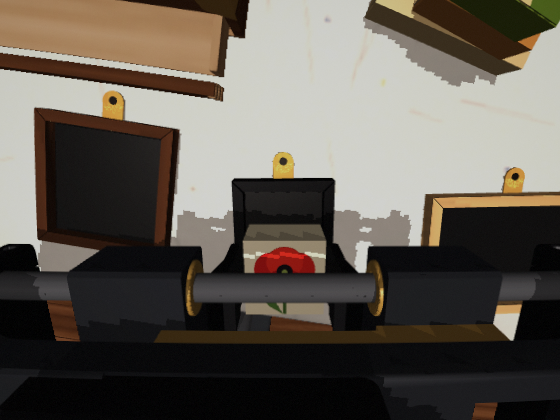

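The poppy hangs level and aligned over the black frame (frame plate (283,165), canvas (285,270)). Lowering.

Emit:
{"api": "play_rows", "payload": {
  "steps": [
    {"ax":0,"ay":0,"az":0,"dx":-1.4,"dy":0,"dz":20,"claw":30},
    {"ax":0,"ay":0,"az":0,"dx":0,"dy":0,"dz":20,"claw":30},
    {"ax":0,"ay":0,"az":0,"dx":0,"dy":0,"dz":12,"claw":30},
    {"ax":0,"ay":0,"az":0,"dx":0,"dy":0,"dz":6,"claw":30},
    {"ax":0,"ay":0,"az":0,"dx":0,"dy":0,"dz":3,"claw":30},
    {"ax":0,"ay":0,"az":0,"dx":0,"dy":0,"dz":2,"claw":30},
    {"ax":0,"ay":0,"az":0,"dx":0,"dy":0,"dz":0,"claw":30},
    {"ax":0,"ay":0,"az":0,"dx":0,"dy":0,"dz":0,"claw":30}
  ]
}}

```text
time_s: 10.35
tcp_pos: [0.4565, -0.1444, 0.0341]
ee_rot: [[0.988, 0.152, 0.001], [0.152, -0.988, -0.0], [0.001, 0.0, -1.0]]
wrist_force: [0.1, -0.5, -0.8]
gripper_width: 0.457
gripper_force: 30.0
```

```bash
python3 go.py .4572 -.1442 .0325 8.8; python3 -c "
from h import *
for _ in range(4):
    capture('top');print(sense()['wrist_force'].round(2))"
```

```text
at [ 0.4564 -0.1444  0.034 ] yaw 8.77 tilt [ 0.05 -0.  ]
az -0.03 d mm [ 0.8 -0.1  1.5]
[-0.35  0.56 -1.22]
[-0.22 -0.36  0.01]
[-0.4   0.79 -0.91]
[-0.49 -0.2  -0.86]
```

Emit:
{"api": "play_rows", "payload": {
  "steps": [
    {"ax":0,"ay":0,"az":0,"dx":0.7,"dy":0,"dz":0.7,"claw":30},
    {"ax":0,"ay":0,"az":0,"dx":0,"dy":0,"dz":0.7,"claw":30},
    {"ax":0,"ay":0,"az":0,"dx":0,"dy":0,"dz":0,"claw":30}
  ]
}}

```text
time_s: 11.05
tcp_pos: [0.4567, -0.1443, 0.032]
ee_rot: [[0.988, 0.152, -0.0], [0.152, -0.988, 0.0], [-0.0, -0.0, -1.0]]
wrist_force: [-0.3, -0.1, -0.1]
gripper_width: 0.452
gripper_force: 30.0
```

Emit:
{"api": "play_rows", "payload": {
  "steps": [
    {"ax":0,"ay":0,"az":0,"dx":0,"dy":0,"dz":0,"claw":41},
    {"ax":0,"ay":0,"az":0,"dx":0,"dy":0,"dz":0,"claw":44},
    {"ax":0,"ay":0,"az":0,"dx":0,"dy":0,"dz":0,"claw":50},
    {"ax":0,"ay":0,"az":0,"dx":0,"dy":0,"dz":0,"claw":60},
    {"ax":0,"ay":0,"az":0,"dx":0,"dy":0,"dz":0,"claw":60},
    {"ax":0,"ay":0,"az":0,"dx":0,"dy":0,"dz":-10,"claw":60},
    {"ax":0,"ay":0,"az":0,"dx":0,"dy":0,"dz":-30,"claw":70},
    {"ax":0,"ay":0,"az":0,"dx":0,"dy":0,"dz":-40,"claw":87},
    {"ax":0,"ay":0,"az":0,"dx":0,"dy":0,"dz":-45,"claw":87},
    {"ax":0,"ay":0,"az":0,"dx":0,"dy":0,"dz":-45,"claw":87},
    {"ax":0,"ay":0,"az":0,"dx":-20,"dy":0,"dz":-40,"claw":87},
    {"ax":0,"ay":0,"az":0,"dx":-20,"dy":0,"dz":-30,"claw":87},
    {"ax":0,"ay":0,"az":0,"dx":0,"dy":0,"dz":0,"claw":87},
    {"ax":0,"ay":0,"az":0,"dx":0,"dy":0,"dz":0,"claw":87}
  ]
}}

```text
time_s: 12.45
tcp_pos: [0.417, -0.1504, 0.2734]
ee_rot: [[0.988, 0.152, 0.003], [0.152, -0.988, 0.0], [0.003, 0.0, -1.0]]
wrist_force: [-0.5, -0.2, -0.7]
gripper_width: 0.995
gripper_force: 0.0
```

```bash
python3 - <<'E'
from meas import *
c=snap('wrist');P=cloud(c); frames(P,c['frame']);layers(P,.457,-.144,zs=(.034,));layers(P,.634,-.238)
E
python3 go.py .634 -.2384 .088 -17.8
```

```text
white 1631 [0, 60, 61, 93, 1458] [467.7 197.4 101.8  82.4  16.6] 0.0152
walnut 2564 [133, 81, 87, 95, 2208] [469.1  -4.5 101.9 101.6  89.6] 0.0153
black 1773 [254, 125, 61, 62, 1451] [ 456.5 -144.7   76.3   76.1    8.8] 0.0152
oak 2444 [370, 134, 115, 81, 2444] [ 461.8 -329.4  101.8  142.7   10.1] 0.015
0.034 1148 [ 457.5 -145.    39.4   40.2    8.7] 0.0348
0.03 1369 [ 632.8 -234.2  106.2   65.    79.3] 0.0306
0.06 621 [ 626.1 -236.9   65.6   51.4   73.5] 0.0605
0.09 1374 [ 618.2 -233.1   46.1   34.4   72.8] 0.0915
at [ 0.4169 -0.1503  0.2711] yaw 8.76 tilt [-0.14  0.01]
az 26.56 d mm [233.6  17.5 183.1]
```

The poppy is within 1 mm of centre. Next is the tree.

Emit:
{"api": "play_rows", "payload": {
  "steps": [
    {"ax":0,"ay":0,"az":6.65,"dx":0,"dy":0,"dz":0,"claw":87},
    {"ax":0,"ay":0,"az":6.65,"dx":0,"dy":0,"dz":0,"claw":87},
    {"ax":0,"ay":0,"az":6.65,"dx":0,"dy":0,"dz":0,"claw":87},
    {"ax":0,"ay":0,"az":6.65,"dx":0,"dy":0,"dz":0,"claw":87},
    {"ax":0,"ay":0,"az":0,"dx":40,"dy":3.5,"dz":0,"claw":87},
    {"ax":0,"ay":0,"az":0,"dx":46,"dy":3.5,"dz":0,"claw":87},
    {"ax":0,"ay":0,"az":0,"dx":46,"dy":3.5,"dz":0,"claw":87},
    {"ax":0,"ay":0,"az":0,"dx":46,"dy":3.5,"dz":10,"claw":87},
    {"ax":0,"ay":0,"az":0,"dx":35,"dy":3.5,"dz":20,"claw":87},
    {"ax":0,"ay":0,"az":0,"dx":20,"dy":0,"dz":30,"claw":87},
    {"ax":0,"ay":0,"az":0,"dx":0,"dy":0,"dz":30,"claw":87},
    {"ax":0,"ay":0,"az":0,"dx":0,"dy":0,"dz":0,"claw":87},
    {"ax":0,"ay":0,"az":0,"dx":0,"dy":0,"dz":0,"claw":87}
  ]
}}

```text
time_s: 14.0
tcp_pos: [0.6337, -0.2386, 0.1813]
ee_rot: [[0.952, -0.306, -0.003], [-0.306, -0.952, -0.001], [-0.002, 0.001, -1.0]]
wrist_force: [0.1, 0.2, 1.1]
gripper_width: 1.003
gripper_force: 0.0
```

```bash
python3 go.py .634 -.2384 .088 -17.8
```

```text
at [ 0.6346 -0.2386  0.1843] yaw -17.8 tilt [ 0.18 -0.07]
az -0.0 d mm [-0.6 -0.1 96.3]
```

Emit:
{"api": "play_rows", "payload": {
  "steps": [
    {"ax":0,"ay":0,"az":0,"dx":0,"dy":0,"dz":30,"claw":87},
    {"ax":0,"ay":0,"az":0,"dx":0,"dy":0,"dz":30,"claw":87},
    {"ax":0,"ay":0,"az":0,"dx":0,"dy":0,"dz":20,"claw":87},
    {"ax":0,"ay":0,"az":0,"dx":0,"dy":0,"dz":13,"claw":87},
    {"ax":0,"ay":0,"az":0,"dx":0,"dy":0,"dz":0,"claw":87},
    {"ax":0,"ay":0,"az":0,"dx":0,"dy":0,"dz":0,"claw":87}
  ]
}}

```text
time_s: 14.8
tcp_pos: [0.6346, -0.2387, 0.0907]
ee_rot: [[0.952, -0.306, 0.002], [-0.306, -0.952, -0.001], [0.003, 0.0, -1.0]]
wrist_force: [-0.0, -1.0, -0.5]
gripper_width: 1.0
gripper_force: 0.0
```

```bash
python3 go.py .634 -.2384 .088 -17.8
```

```text
at [ 0.6348 -0.2387  0.091 ] yaw -17.82 tilt [ 0.18 -0.04]
az -0.02 d mm [-0.8 -0.   3. ]
```

Emit:
{"api": "play_rows", "payload": {
  "steps": [
    {"ax":0,"ay":0,"az":0,"dx":-0.8,"dy":0,"dz":2.5,"claw":70},
    {"ax":0,"ay":0,"az":0,"dx":0,"dy":0,"dz":0,"claw":55},
    {"ax":0,"ay":0,"az":0,"dx":0,"dy":0,"dz":0,"claw":50},
    {"ax":0,"ay":0,"az":0,"dx":0,"dy":0,"dz":0,"claw":47},
    {"ax":0,"ay":0,"az":0,"dx":0,"dy":0,"dz":0,"claw":44},
    {"ax":0,"ay":0,"az":0,"dx":0,"dy":0,"dz":0,"claw":35},
    {"ax":0,"ay":0,"az":0,"dx":0,"dy":0,"dz":0,"claw":35},
    {"ax":0,"ay":0,"az":0,"dx":0,"dy":0,"dz":0,"claw":35},
    {"ax":0,"ay":0,"az":0,"dx":0,"dy":0,"dz":0,"claw":35}
  ]
}}

```text
time_s: 15.9
tcp_pos: [0.633, -0.2382, 0.0866]
ee_rot: [[0.952, -0.306, 0.0], [-0.306, -0.952, -0.0], [0.0, -0.0, -1.0]]
wrist_force: [-0.4, -0.3, 0.2]
gripper_width: 0.517
gripper_force: 30.0
```

```bash
python3 go.py .634 -.2384 .088 -17.8;python3 -c "
from h import *
print(sense()['gripper_force'],sense()['gripper_width']*87)"
```

```text
at [ 0.633  -0.2382  0.0866] yaw -17.84 tilt [ 0. -0.]
az -0.04 d mm [ 1.  -0.1 -1.4]
29.99960482120514 44.90130303359623
```

Emit:
{"api": "play_rows", "payload": {
  "steps": [
    {"ax":0,"ay":0,"az":0,"dx":0,"dy":0,"dz":-5,"claw":35},
    {"ax":0,"ay":0,"az":0,"dx":0,"dy":0,"dz":-12,"claw":35},
    {"ax":0,"ay":0,"az":0,"dx":0,"dy":0,"dz":-25,"claw":35},
    {"ax":0,"ay":0,"az":0,"dx":0,"dy":0,"dz":-35,"claw":35},
    {"ax":0,"ay":0,"az":0,"dx":0,"dy":0,"dz":-35,"claw":35},
    {"ax":0,"ay":0,"az":0,"dx":0,"dy":0,"dz":-30,"claw":35},
    {"ax":0,"ay":0,"az":0,"dx":0,"dy":0,"dz":-20,"claw":35},
    {"ax":0,"ay":0,"az":0,"dx":0,"dy":0,"dz":0,"claw":35},
    {"ax":0,"ay":0,"az":-6.95,"dx":0,"dy":0,"dz":0,"claw":35},
    {"ax":0,"ay":0,"az":-6.95,"dx":0,"dy":0,"dz":0,"claw":35},
    {"ax":0,"ay":0,"az":-6.95,"dx":0,"dy":0,"dz":0,"claw":35},
    {"ax":0,"ay":0,"az":-6.95,"dx":0,"dy":0,"dz":0,"claw":35},
    {"ax":0,"ay":0,"az":-6.95,"dx":0,"dy":0,"dz":0,"claw":35},
    {"ax":0,"ay":0,"az":0,"dx":-30,"dy":0,"dz":0,"claw":35},
    {"ax":0,"ay":0,"az":0,"dx":-45,"dy":0,"dz":0,"claw":35},
    {"ax":0,"ay":0,"az":0,"dx":-45,"dy":0,"dz":0,"claw":35},
    {"ax":0,"ay":0,"az":0,"dx":-40,"dy":0,"dz":0,"claw":35},
    {"ax":0,"ay":0,"az":0,"dx":-10,"dy":0,"dz":0,"claw":35},
    {"ax":0,"ay":0,"az":0,"dx":0,"dy":0,"dz":0,"claw":35}
  ]
}}

```text
time_s: 18.0
tcp_pos: [0.4687, -0.2879, 0.2485]
ee_rot: [[0.957, 0.289, -0.0], [0.289, -0.957, 0.0], [-0.0, -0.001, -1.0]]
wrist_force: [0.9, -0.8, -1.6]
gripper_width: 0.514
gripper_force: 30.0
```

```bash
python3 go.py .4664 .1977 .032 16.9; python3 - <<'E'
from meas import *
P=cloud(capture('wrist')); layers(P,.634,-.238,zs=(.03,.06))
E
```

```text
at [ 0.471  -0.2875  0.2483] yaw 16.92 tilt [0.   0.01]
az 0.02 d mm [ 136.7 -465.6  216.3]
0.03 1854 [ 634.5 -234.6  105.3   67.    78.6] 0.0308
0.06 4370 [ 634.4 -239.1   66.4   65.8   74.6] 0.061
```

Emit:
{"api": "play_rows", "payload": {
  "steps": [
    {"ax":0,"ay":0,"az":0,"dx":6,"dy":-21,"dz":0,"claw":35},
    {"ax":0,"ay":0,"az":0,"dx":12,"dy":-41,"dz":0,"claw":35},
    {"ax":0,"ay":0,"az":0,"dx":12,"dy":-41,"dz":0,"claw":35},
    {"ax":0,"ay":0,"az":0,"dx":12,"dy":-41,"dz":0,"claw":35},
    {"ax":0,"ay":0,"az":0,"dx":12,"dy":-41,"dz":0,"claw":35},
    {"ax":0,"ay":0,"az":0,"dx":12,"dy":-41,"dz":0,"claw":35},
    {"ax":0,"ay":0,"az":0,"dx":12,"dy":-41,"dz":0,"claw":35},
    {"ax":0,"ay":0,"az":0,"dx":12,"dy":-41,"dz":0,"claw":35},
    {"ax":0,"ay":0,"az":0,"dx":12,"dy":-41,"dz":0,"claw":35},
    {"ax":0,"ay":0,"az":0,"dx":12,"dy":-41,"dz":0,"claw":35},
    {"ax":0,"ay":0,"az":0,"dx":12,"dy":-41,"dz":0,"claw":35},
    {"ax":0,"ay":0,"az":0,"dx":10,"dy":-34,"dz":0,"claw":35},
    {"ax":0,"ay":0,"az":0,"dx":0,"dy":0,"dz":0,"claw":35},
    {"ax":0,"ay":0,"az":0,"dx":0,"dy":0,"dz":30,"claw":35},
    {"ax":0,"ay":0,"az":0,"dx":0,"dy":0,"dz":40,"claw":35},
    {"ax":0,"ay":0,"az":0,"dx":0,"dy":0,"dz":40,"claw":35},
    {"ax":0,"ay":0,"az":0,"dx":0,"dy":0,"dz":30,"claw":35},
    {"ax":0,"ay":0,"az":0,"dx":0,"dy":0,"dz":0,"claw":35},
    {"ax":0,"ay":0,"az":0,"dx":0,"dy":0,"dz":0,"claw":35}
  ]
}}

```text
time_s: 20.15
tcp_pos: [0.4659, 0.1971, 0.109]
ee_rot: [[0.957, 0.292, 0.0], [0.292, -0.957, -0.001], [0.0, 0.001, -1.0]]
wrist_force: [0.0, -0.2, -0.7]
gripper_width: 0.516
gripper_force: 30.0
```

```bash
python3 go.py .4664 .1977 .032 16.9; python3 - <<'E'
from meas import *
c=capture('wrist');frames(cloud(c),c['frame'])
E
```

```text
at [0.4664 0.1977 0.1104] yaw 16.94 tilt [0.18 0.12]
az 0.04 d mm [-0.   0.  78.4]
white 2623 [230, 157, 107, 90, 2298] [481.5 202.3  70.9  81.3  17.2] 0.0152
walnut 1308 [465, 213, 95, 36, 1085] [505.8   8.6  75.3  28.2  90. ] 0.015
```

Emit:
{"api": "play_rows", "payload": {
  "steps": [
    {"ax":0,"ay":0,"az":0,"dx":0,"dy":0,"dz":25,"claw":35},
    {"ax":0,"ay":0,"az":0,"dx":0,"dy":0,"dz":25,"claw":35},
    {"ax":0,"ay":0,"az":0,"dx":0,"dy":0,"dz":15,"claw":35},
    {"ax":0,"ay":0,"az":0,"dx":0,"dy":0,"dz":6,"claw":35},
    {"ax":0,"ay":0,"az":0,"dx":0,"dy":0,"dz":3,"claw":35},
    {"ax":0,"ay":0,"az":0,"dx":0,"dy":0,"dz":2,"claw":35},
    {"ax":0,"ay":0,"az":0,"dx":0,"dy":0,"dz":0,"claw":35},
    {"ax":0,"ay":0,"az":0,"dx":0,"dy":0,"dz":0,"claw":35}
  ]
}}

```text
time_s: 21.2
tcp_pos: [0.4656, 0.1971, 0.0334]
ee_rot: [[0.957, 0.291, 0.001], [0.291, -0.957, 0.001], [0.001, -0.001, -1.0]]
wrist_force: [0.3, 0.1, -1.2]
gripper_width: 0.518
gripper_force: 30.0
```

```bash
python3 go.py .4664 .1977 .0315 16.9
```

```text
at [0.4654 0.197  0.0332] yaw 16.92 tilt [0.05 0.04]
az 0.02 d mm [ 1.2 -0.4  1.7]
```

Emit:
{"api": "play_rows", "payload": {
  "steps": [
    {"ax":0,"ay":0,"az":0,"dx":1,"dy":0,"dz":0.8,"claw":35},
    {"ax":0,"ay":0,"az":0,"dx":0,"dy":0,"dz":0.9,"claw":35},
    {"ax":0,"ay":0,"az":0,"dx":0,"dy":0,"dz":0,"claw":35},
    {"ax":0,"ay":0,"az":0,"dx":0,"dy":0,"dz":0,"claw":46},
    {"ax":0,"ay":0,"az":0,"dx":0,"dy":0,"dz":0,"claw":49},
    {"ax":0,"ay":0,"az":0,"dx":0,"dy":0,"dz":0,"claw":55},
    {"ax":0,"ay":0,"az":0,"dx":0,"dy":0,"dz":0,"claw":62},
    {"ax":0,"ay":0,"az":0,"dx":0,"dy":0,"dz":0,"claw":62},
    {"ax":0,"ay":0,"az":0,"dx":0,"dy":0,"dz":-10,"claw":62},
    {"ax":0,"ay":0,"az":0,"dx":0,"dy":0,"dz":-30,"claw":70},
    {"ax":0,"ay":0,"az":0,"dx":0,"dy":0,"dz":-40,"claw":87},
    {"ax":0,"ay":0,"az":0,"dx":0,"dy":0,"dz":-45,"claw":87},
    {"ax":0,"ay":0,"az":0,"dx":0,"dy":0,"dz":-45,"claw":87},
    {"ax":0,"ay":0,"az":0,"dx":-20,"dy":0,"dz":-40,"claw":87},
    {"ax":0,"ay":0,"az":0,"dx":-20,"dy":0,"dz":-10,"claw":87},
    {"ax":0,"ay":0,"az":0,"dx":0,"dy":0,"dz":0,"claw":87},
    {"ax":0,"ay":0,"az":0,"dx":0,"dy":0,"dz":0,"claw":87}
  ]
}}

```text
time_s: 23.1
tcp_pos: [0.4276, 0.1853, 0.2515]
ee_rot: [[0.957, 0.291, 0.001], [0.291, -0.957, 0.001], [0.001, -0.001, -1.0]]
wrist_force: [-0.2, -0.0, -0.4]
gripper_width: 0.998
gripper_force: 0.0
```

```bash
python3 - <<'E'
from meas import *
c=snap('wrist');P=cloud(c); frames(P,c['frame']);layers(P,.467,.198,zs=(.034,))
E
python3 go.py .6344 -.2392 .058 -15.8
```

```text
white 2190 [249, 112, 70, 86, 1960] [467.2 198.  100.7  81.1  17. ] 0.0152
walnut 2428 [385, 151, 107, 96, 2073] [469.1  -4.7 103.6 101.6  89.1] 0.0149
black 1039 [499, 210, 61, 35, 628] [ 480.4 -131.6   44.3   79.9   29.9] 0.0148
0.034 2994 [501.1 183.8 123.1  90.8  18.4] 0.0353
at [0.4279 0.1854 0.25  ] yaw 16.9 tilt [-0.09 -0.08]
az 32.7 d mm [314.3 352.3 192. ]
```

Emit:
{"api": "play_rows", "payload": {
  "steps": [
    {"ax":0,"ay":0,"az":6.54,"dx":0,"dy":0,"dz":0,"claw":87},
    {"ax":0,"ay":0,"az":6.54,"dx":0,"dy":0,"dz":0,"claw":87},
    {"ax":0,"ay":0,"az":6.54,"dx":0,"dy":0,"dz":0,"claw":87},
    {"ax":0,"ay":0,"az":6.54,"dx":0,"dy":0,"dz":0,"claw":87},
    {"ax":0,"ay":0,"az":6.54,"dx":0,"dy":0,"dz":0,"claw":87},
    {"ax":0,"ay":0,"az":0,"dx":11.6,"dy":40.9,"dz":0,"claw":87},
    {"ax":0,"ay":0,"az":0,"dx":11.6,"dy":40.9,"dz":0,"claw":87},
    {"ax":0,"ay":0,"az":0,"dx":11.6,"dy":40.9,"dz":0,"claw":87},
    {"ax":0,"ay":0,"az":0,"dx":11.6,"dy":40.9,"dz":0,"claw":87},
    {"ax":0,"ay":0,"az":0,"dx":11.6,"dy":40.9,"dz":0,"claw":87},
    {"ax":0,"ay":0,"az":0,"dx":11.6,"dy":40.9,"dz":0,"claw":87},
    {"ax":0,"ay":0,"az":0,"dx":11.6,"dy":40.9,"dz":0,"claw":87},
    {"ax":0,"ay":0,"az":0,"dx":11.6,"dy":40.9,"dz":0,"claw":87},
    {"ax":0,"ay":0,"az":0,"dx":11.6,"dy":40.9,"dz":0,"claw":87},
    {"ax":0,"ay":0,"az":0,"dx":11.6,"dy":40.9,"dz":0,"claw":87},
    {"ax":0,"ay":0,"az":0,"dx":39.7,"dy":-11.2,"dz":0,"claw":87},
    {"ax":0,"ay":0,"az":0,"dx":39.7,"dy":-11.2,"dz":0,"claw":87},
    {"ax":0,"ay":0,"az":0,"dx":39.7,"dy":-11.2,"dz":0,"claw":87},
    {"ax":0,"ay":0,"az":0,"dx":39.7,"dy":-11.2,"dz":0,"claw":87},
    {"ax":0,"ay":0,"az":0,"dx":39.7,"dy":-11.2,"dz":0,"claw":87}
  ]
}}

```text
time_s: 25.35
tcp_pos: [0.6361, -0.2402, 0.2494]
ee_rot: [[0.962, -0.272, -0.002], [-0.272, -0.962, 0.0], [-0.002, 0.0, -1.0]]
wrist_force: [0.6, -0.2, -0.2]
gripper_width: 1.001
gripper_force: 0.0
```

```bash
python3 go.py .6344 -.2392 .058 -15.8;  python3 - <<'E'
from meas import *
c=snap('wrist');P=cloud(c);layers(P,.634,-.238,zs=(.03,.06))
E
```

```text
at [ 0.6376 -0.2398  0.2471] yaw -15.75 tilt [-0.19  0.01]
az 0.05 d mm [ -3.3   0.3 189.1]
0.03 1717 [ 636.2 -235.2  105.3   67.7   78.6] 0.0306
0.06 3581 [ 634.1 -239.6   65.3   65.6   74.4] 0.0607
```

Emit:
{"api": "play_rows", "payload": {
  "steps": [
    {"ax":0,"ay":0,"az":0,"dx":-2.5,"dy":0,"dz":30,"claw":87},
    {"ax":0,"ay":0,"az":0,"dx":0,"dy":0,"dz":40,"claw":87},
    {"ax":0,"ay":0,"az":0,"dx":0,"dy":0,"dz":40,"claw":87},
    {"ax":0,"ay":0,"az":0,"dx":0,"dy":0,"dz":30,"claw":87},
    {"ax":0,"ay":0,"az":0,"dx":0,"dy":0,"dz":15,"claw":87},
    {"ax":0,"ay":0,"az":0,"dx":0,"dy":0,"dz":0,"claw":87},
    {"ax":0,"ay":0,"az":0,"dx":0,"dy":0,"dz":0,"claw":87}
  ]
}}

```text
time_s: 26.3
tcp_pos: [0.6328, -0.2396, 0.0979]
ee_rot: [[0.962, -0.272, 0.003], [-0.272, -0.962, -0.001], [0.003, 0.0, -1.0]]
wrist_force: [0.1, -0.5, 1.3]
gripper_width: 1.004
gripper_force: 0.0
```

```bash
python3 go.py .6342 -.2394 .059 -15.7
```

```text
at [ 0.6332 -0.2394  0.0984] yaw -15.77 tilt [ 0.23 -0.06]
az -0.07 d mm [ 0.9 -0.3 39.4]
```

Emit:
{"api": "play_rows", "payload": {
  "steps": [
    {"ax":0,"ay":0,"az":0,"dx":0.8,"dy":0,"dz":15,"claw":87},
    {"ax":0,"ay":0,"az":0,"dx":0,"dy":0,"dz":13,"claw":87},
    {"ax":0,"ay":0,"az":0,"dx":0,"dy":0,"dz":9,"claw":87},
    {"ax":0,"ay":0,"az":0,"dx":0,"dy":0,"dz":0,"claw":87},
    {"ax":0,"ay":0,"az":0,"dx":0,"dy":0,"dz":0,"claw":87},
    {"ax":0,"ay":0,"az":0,"dx":0,"dy":0,"dz":0,"claw":75},
    {"ax":0,"ay":0,"az":0,"dx":0,"dy":0,"dz":0,"claw":70},
    {"ax":0,"ay":0,"az":0,"dx":0,"dy":0,"dz":0,"claw":67},
    {"ax":0,"ay":0,"az":0,"dx":0,"dy":0,"dz":0,"claw":64},
    {"ax":0,"ay":0,"az":0,"dx":0,"dy":0,"dz":0,"claw":55},
    {"ax":0,"ay":0,"az":0,"dx":0,"dy":0,"dz":0,"claw":55},
    {"ax":0,"ay":0,"az":0,"dx":0,"dy":0,"dz":0,"claw":55}
  ]
}}

```text
time_s: 27.7
tcp_pos: [0.6329, -0.2393, 0.0593]
ee_rot: [[0.962, -0.272, 0.0], [-0.272, -0.962, -0.0], [0.0, -0.0, -1.0]]
wrist_force: [-0.5, 0.6, 1.2]
gripper_width: 0.748
gripper_force: 30.0
```

```bash
python3 go.py .6342 -.2394 .059 -15.7
```

```text
at [ 0.6329 -0.2393  0.0593] yaw -15.78 tilt [ 0.02 -0.01]
az -0.08 d mm [ 1.2 -0.3  0.3]
```

Emit:
{"api": "play_rows", "payload": {
  "steps": [
    {"ax":0,"ay":0,"az":0,"dx":0,"dy":0,"dz":-5,"claw":55},
    {"ax":0,"ay":0,"az":0,"dx":0,"dy":0,"dz":-12,"claw":55},
    {"ax":0,"ay":0,"az":0,"dx":0,"dy":0,"dz":-25,"claw":55},
    {"ax":0,"ay":0,"az":0,"dx":0,"dy":0,"dz":-35,"claw":55},
    {"ax":0,"ay":0,"az":0,"dx":0,"dy":0,"dz":-40,"claw":55},
    {"ax":0,"ay":0,"az":0,"dx":0,"dy":0,"dz":-35,"claw":55},
    {"ax":0,"ay":0,"az":0,"dx":0,"dy":0,"dz":-20,"claw":55},
    {"ax":0,"ay":0,"az":0,"dx":0,"dy":0,"dz":0,"claw":55},
    {"ax":0,"ay":0,"az":-5.1,"dx":0,"dy":0,"dz":0,"claw":55},
    {"ax":0,"ay":0,"az":-5.1,"dx":0,"dy":0,"dz":0,"claw":55},
    {"ax":0,"ay":0,"az":-5.1,"dx":0,"dy":0,"dz":0,"claw":55},
    {"ax":0,"ay":0,"az":0,"dx":-25,"dy":0,"dz":0,"claw":55},
    {"ax":0,"ay":0,"az":0,"dx":-40,"dy":0,"dz":0,"claw":55},
    {"ax":0,"ay":0,"az":0,"dx":-40,"dy":0,"dz":0,"claw":55},
    {"ax":0,"ay":0,"az":0,"dx":-40,"dy":0,"dz":0,"claw":55},
    {"ax":0,"ay":0,"az":0,"dx":-20,"dy":0,"dz":0,"claw":55},
    {"ax":0,"ay":0,"az":0,"dx":0,"dy":0,"dz":0,"claw":55},
    {"ax":0,"ay":0,"az":0,"dx":0,"dy":0,"dz":0,"claw":55}
  ]
}}

```text
time_s: 29.7
tcp_pos: [0.4676, -0.238, 0.2308]
ee_rot: [[1.0, -0.009, -0.0], [-0.009, -1.0, 0.0], [-0.0, -0.0, -1.0]]
wrist_force: [0.1, 0.1, -0.8]
gripper_width: 0.746
gripper_force: 30.0
```

```bash
python3 go.py .468 -.0047 .034 -0.5; python3 - <<'E'
from meas import *
c=snap('wrist');P=cloud(c);layers(P,.634,-.238,zs=(.03,));print(sense()['gripper_force'])
E
```

```text
at [ 0.4685 -0.2379  0.2305] yaw -0.48 tilt [-0.02  0.01]
az 0.02 d mm [  -2.5 -233.2  196.5]
0.03 7082 [ 634.9 -234.7  105.4   66.    79. ] 0.0308
29.999839067459106
```

Emit:
{"api": "play_rows", "payload": {
  "steps": [
    {"ax":0,"ay":0,"az":0,"dx":-2,"dy":-23,"dz":0,"claw":55},
    {"ax":0,"ay":0,"az":0,"dx":0,"dy":-40,"dz":0,"claw":55},
    {"ax":0,"ay":0,"az":0,"dx":0,"dy":-40,"dz":0,"claw":55},
    {"ax":0,"ay":0,"az":0,"dx":0,"dy":-40,"dz":0,"claw":55},
    {"ax":0,"ay":0,"az":0,"dx":0,"dy":-40,"dz":0,"claw":55},
    {"ax":0,"ay":0,"az":0,"dx":0,"dy":-30,"dz":0,"claw":55},
    {"ax":0,"ay":0,"az":0,"dx":0,"dy":-20,"dz":0,"claw":55},
    {"ax":0,"ay":0,"az":0,"dx":0,"dy":0,"dz":20,"claw":55},
    {"ax":0,"ay":0,"az":0,"dx":0,"dy":0,"dz":35,"claw":55},
    {"ax":0,"ay":0,"az":0,"dx":0,"dy":0,"dz":35,"claw":55},
    {"ax":0,"ay":0,"az":0,"dx":0,"dy":0,"dz":20,"claw":55},
    {"ax":0,"ay":0,"az":0,"dx":0,"dy":0,"dz":10,"claw":55},
    {"ax":0,"ay":0,"az":0,"dx":0,"dy":0,"dz":0,"claw":55},
    {"ax":0,"ay":0,"az":0,"dx":0,"dy":0,"dz":0,"claw":55}
  ]
}}

```text
time_s: 31.35
tcp_pos: [0.4688, -0.0047, 0.1117]
ee_rot: [[1.0, -0.008, 0.002], [-0.008, -1.0, 0.0], [0.002, -0.0, -1.0]]
wrist_force: [1.0, -0.6, -1.1]
gripper_width: 0.746
gripper_force: 30.0
```

```bash
python3 go.py .468 -.0047 .034 -0.5
```

```text
at [ 0.4688 -0.0047  0.1121] yaw -0.48 tilt [0.15 0.04]
az 0.02 d mm [-0.8  0.1 78.1]
```

Emit:
{"api": "play_rows", "payload": {
  "steps": [
    {"ax":0,"ay":0,"az":0,"dx":0,"dy":0,"dz":25,"claw":55},
    {"ax":0,"ay":0,"az":0,"dx":0,"dy":0,"dz":25,"claw":55},
    {"ax":0,"ay":0,"az":0,"dx":0,"dy":0,"dz":15,"claw":55},
    {"ax":0,"ay":0,"az":0,"dx":0,"dy":0,"dz":6,"claw":55},
    {"ax":0,"ay":0,"az":0,"dx":0,"dy":0,"dz":3,"claw":55},
    {"ax":0,"ay":0,"az":0,"dx":0,"dy":0,"dz":2,"claw":55},
    {"ax":0,"ay":0,"az":0,"dx":0,"dy":0,"dz":0,"claw":55},
    {"ax":0,"ay":0,"az":0,"dx":0,"dy":0,"dz":0,"claw":55},
    {"ax":0,"ay":0,"az":0,"dx":0,"dy":0,"dz":0,"claw":55}
  ]
}}

```text
time_s: 32.45
tcp_pos: [0.4682, -0.0048, 0.0355]
ee_rot: [[1.0, -0.008, 0.001], [-0.008, -1.0, 0.0], [0.001, -0.0, -1.0]]
wrist_force: [-0.3, 0.5, -0.5]
gripper_width: 0.739
gripper_force: 30.0
```

```bash
python3 go.py .468 -.0047 .033 -0.5
```

```text
at [ 0.468  -0.0049  0.0353] yaw -0.49 tilt [0.04 0.01]
az 0.01 d mm [ 0.  -0.2  2.3]
```

Emit:
{"api": "play_rows", "payload": {
  "steps": [
    {"ax":0,"ay":0,"az":0,"dx":0,"dy":0,"dz":1,"claw":55},
    {"ax":0,"ay":0,"az":0,"dx":0,"dy":0,"dz":1,"claw":55},
    {"ax":0,"ay":0,"az":0,"dx":0,"dy":0,"dz":0,"claw":55},
    {"ax":0,"ay":0,"az":0,"dx":0,"dy":0,"dz":0,"claw":66},
    {"ax":0,"ay":0,"az":0,"dx":0,"dy":0,"dz":0,"claw":69},
    {"ax":0,"ay":0,"az":0,"dx":0,"dy":0,"dz":0,"claw":75},
    {"ax":0,"ay":0,"az":0,"dx":0,"dy":0,"dz":0,"claw":82},
    {"ax":0,"ay":0,"az":0,"dx":0,"dy":0,"dz":0,"claw":82},
    {"ax":0,"ay":0,"az":0,"dx":0,"dy":0,"dz":-10,"claw":82},
    {"ax":0,"ay":0,"az":0,"dx":0,"dy":0,"dz":-30,"claw":87},
    {"ax":0,"ay":0,"az":0,"dx":0,"dy":0,"dz":-40,"claw":87},
    {"ax":0,"ay":0,"az":0,"dx":0,"dy":0,"dz":-45,"claw":87},
    {"ax":0,"ay":0,"az":0,"dx":0,"dy":0,"dz":-45,"claw":87},
    {"ax":0,"ay":0,"az":0,"dx":-20,"dy":0,"dz":-40,"claw":87},
    {"ax":0,"ay":0,"az":0,"dx":-20,"dy":0,"dz":-10,"claw":87},
    {"ax":0,"ay":0,"az":0,"dx":0,"dy":0,"dz":0,"claw":87},
    {"ax":0,"ay":0,"az":0,"dx":0,"dy":0,"dz":0,"claw":87}
  ]
}}

```text
time_s: 34.35
tcp_pos: [0.4275, -0.0046, 0.2535]
ee_rot: [[1.0, -0.008, 0.001], [-0.008, -1.0, 0.001], [0.001, -0.001, -1.0]]
wrist_force: [0.2, -0.5, -0.6]
gripper_width: 0.997
gripper_force: 0.0
```

```bash
python3 - <<'E'
from meas import *
c=snap('wrist','w9.png');P=cloud(c); frames(P,c['frame']);layers(P,.469,-.005,r=.055,zs=(.034,));layers(P,.467,.198,r=.05,zs=(.034,));layers(P,.634,-.238,zs=(.03,))
E
python3 go.py .635 -.2347 .030 -101.2; python3 -c "
from h import *
print(sense()['joints'].round(1))"
```

```text
white 2446 [71, 108, 94, 100, 1965] [467.1 198.1 100.8  83.1  16.9] 0.0153
walnut 2644 [241, 112, 87, 86, 2252] [469.1  -4.9 101.3 101.4  89.5] 0.0152
black 2087 [364, 129, 68, 72, 1656] [ 457.  -144.1   76.6   77.6    8.9] 0.015
oak 1591 [487, 118, 73, 93, 1591] [ 457.5 -304.2  102.3   92.3   10.8] 0.0148
0.034 3298 [469.2  -5.5  65.1  64.6  89.6] 0.0348
0.034 2281 [466.9 195.9  65.1  47.4  17. ] 0.0351
0.03 3334 [ 624.2 -232.2  106.7   45.7   79.5] 0.0305
at [ 0.4278 -0.0047  0.252 ] yaw -0.5 tilt [-0.12 -0.04]
az 100.7 d mm [ 185.4 -247.9  222. ]
[ 21.3   1.7 -23.7  -0.  -64.8  68.2]
```

View pics/w9.png

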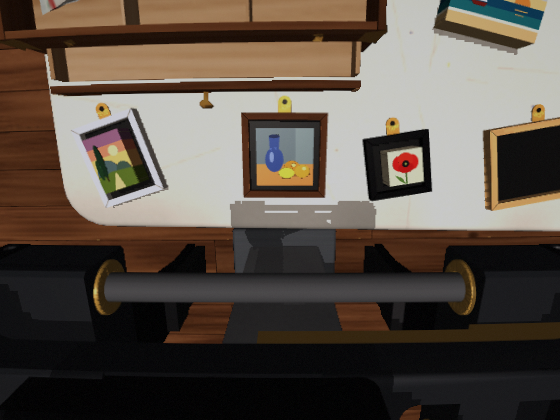

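The picture shows the landscape (118,155), still life (284,155) and poppy (403,162) seated in their frames, with the plates up-image. Last is the seascape, gripped across its height.

Emit:
{"api": "play_rows", "payload": {
  "steps": [
    {"ax":0,"ay":0,"az":8.4,"dx":0,"dy":0,"dz":0,"claw":87},
    {"ax":0,"ay":0,"az":8.4,"dx":0,"dy":0,"dz":0,"claw":87},
    {"ax":0,"ay":0,"az":8.4,"dx":0,"dy":0,"dz":0,"claw":87},
    {"ax":0,"ay":0,"az":8.4,"dx":0,"dy":0,"dz":0,"claw":87},
    {"ax":0,"ay":0,"az":8.4,"dx":0,"dy":0,"dz":0,"claw":87},
    {"ax":0,"ay":0,"az":8.4,"dx":0,"dy":0,"dz":0,"claw":87},
    {"ax":0,"ay":0,"az":8.4,"dx":0,"dy":0,"dz":0,"claw":87},
    {"ax":0,"ay":0,"az":8.4,"dx":0,"dy":0,"dz":0,"claw":87},
    {"ax":0,"ay":0,"az":8.4,"dx":0,"dy":0,"dz":0,"claw":87},
    {"ax":0,"ay":0,"az":8.4,"dx":0,"dy":0,"dz":0,"claw":87},
    {"ax":0,"ay":0,"az":8.4,"dx":0,"dy":0,"dz":0,"claw":87},
    {"ax":0,"ay":0,"az":8.3,"dx":0,"dy":0,"dz":0,"claw":87},
    {"ax":0,"ay":0,"az":0,"dx":26.5,"dy":-35.4,"dz":0,"claw":87},
    {"ax":0,"ay":0,"az":0,"dx":26.5,"dy":-35.4,"dz":0,"claw":87},
    {"ax":0,"ay":0,"az":0,"dx":26.5,"dy":-35.4,"dz":0,"claw":87},
    {"ax":0,"ay":0,"az":0,"dx":26.5,"dy":-35.4,"dz":0,"claw":87},
    {"ax":0,"ay":0,"az":0,"dx":26.5,"dy":-35.4,"dz":0,"claw":87},
    {"ax":0,"ay":0,"az":0,"dx":26.5,"dy":-35.4,"dz":0,"claw":87},
    {"ax":0,"ay":0,"az":0,"dx":26.5,"dy":-35.4,"dz":0,"claw":87},
    {"ax":0,"ay":0,"az":0,"dx":0,"dy":0,"dz":0,"claw":87}
  ]
}}

```text
time_s: 36.6
tcp_pos: [0.6371, -0.2384, 0.2483]
ee_rot: [[-0.198, -0.98, -0.005], [-0.98, 0.198, -0.0], [0.001, 0.005, -1.0]]
wrist_force: [-1.3, 0.2, -0.5]
gripper_width: 0.998
gripper_force: 0.0
```

```bash
python3 - <<'E'
from meas import *
c=snap('wrist');P=cloud(c);layers(P,.634,-.238,r=.075,zs=(.03,))
E
python3 go.py .6347 -.2347 .030 -101.2
```

```text
0.03 4943 [ 634.8 -234.2  105.5   65.1   78.7] 0.0308
at [ 0.6346 -0.2345  0.2517] yaw -101.2 tilt [-0.13  0.03]
az -0.0 d mm [ 2.000e-01 -2.000e-01  2.217e+02]
```

Emit:
{"api": "play_rows", "payload": {
  "steps": [
    {"ax":0,"ay":0,"az":0,"dx":0,"dy":0,"dz":30,"claw":87},
    {"ax":0,"ay":0,"az":0,"dx":0,"dy":0,"dz":40,"claw":87},
    {"ax":0,"ay":0,"az":0,"dx":0,"dy":0,"dz":40,"claw":87},
    {"ax":0,"ay":0,"az":0,"dx":0,"dy":0,"dz":40,"claw":87},
    {"ax":0,"ay":0,"az":0,"dx":0,"dy":0,"dz":20,"claw":87},
    {"ax":0,"ay":0,"az":0,"dx":0,"dy":0,"dz":0,"claw":87},
    {"ax":0,"ay":0,"az":0,"dx":0,"dy":0,"dz":0,"claw":87}
  ]
}}

```text
time_s: 37.55
tcp_pos: [0.6355, -0.2341, 0.0845]
ee_rot: [[-0.192, -0.981, 0.002], [-0.981, 0.192, -0.001], [0.001, -0.002, -1.0]]
wrist_force: [0.8, -0.5, 0.3]
gripper_width: 1.0
gripper_force: 0.0
```

```bash
python3 go.py .6348 -.2343 .030 -101.2
```

```text
at [ 0.6362 -0.2345  0.0856] yaw -101.13 tilt [ 0.24 -0.06]
az 0.07 d mm [ 0.1  1.4 55.6]
```

Emit:
{"api": "play_rows", "payload": {
  "steps": [
    {"ax":0,"ay":0,"az":0,"dx":0,"dy":1,"dz":20,"claw":87},
    {"ax":0,"ay":0,"az":0,"dx":0,"dy":0,"dz":20,"claw":87},
    {"ax":0,"ay":0,"az":0,"dx":0,"dy":0,"dz":10,"claw":87},
    {"ax":0,"ay":0,"az":0,"dx":0,"dy":0,"dz":4,"claw":87},
    {"ax":0,"ay":0,"az":0,"dx":0,"dy":0,"dz":0,"claw":87},
    {"ax":0,"ay":0,"az":0,"dx":0,"dy":0,"dz":0,"claw":75},
    {"ax":0,"ay":0,"az":0,"dx":0,"dy":0,"dz":0,"claw":70},
    {"ax":0,"ay":0,"az":0,"dx":0,"dy":0,"dz":0,"claw":67},
    {"ax":0,"ay":0,"az":0,"dx":0,"dy":0,"dz":0,"claw":64},
    {"ax":0,"ay":0,"az":0,"dx":0,"dy":0,"dz":0,"claw":55},
    {"ax":0,"ay":0,"az":0,"dx":0,"dy":0,"dz":0,"claw":55},
    {"ax":0,"ay":0,"az":0,"dx":0,"dy":0,"dz":0,"claw":55}
  ]
}}

```text
time_s: 38.95
tcp_pos: [0.6338, -0.2345, 0.0293]
ee_rot: [[-0.194, -0.981, -0.0], [-0.981, 0.194, -0.0], [0.0, 0.0, -1.0]]
wrist_force: [-1.3, 0.3, 2.1]
gripper_width: 0.741
gripper_force: 30.0
```

```bash
python3 go.py .6348 -.2343 .030 -101.2;python3 -c "
from h import *
print(sense()['gripper_force'],sense()['gripper_width']*87)"
```

```text
at [ 0.6338 -0.2344  0.0293] yaw -101.18 tilt [-0.01 -0.  ]
az 0.02 d mm [-0.3 -0.9 -0.7]
29.999789893627167 64.99379843465469
```

Emit:
{"api": "play_rows", "payload": {
  "steps": [
    {"ax":0,"ay":0,"az":0,"dx":0,"dy":0,"dz":-5,"claw":55},
    {"ax":0,"ay":0,"az":0,"dx":0,"dy":0,"dz":-12,"claw":55},
    {"ax":0,"ay":0,"az":0,"dx":0,"dy":0,"dz":-25,"claw":55},
    {"ax":0,"ay":0,"az":0,"dx":0,"dy":0,"dz":-40,"claw":55},
    {"ax":0,"ay":0,"az":0,"dx":0,"dy":0,"dz":-40,"claw":55},
    {"ax":0,"ay":0,"az":0,"dx":0,"dy":0,"dz":-40,"claw":55},
    {"ax":0,"ay":0,"az":0,"dx":0,"dy":0,"dz":-30,"claw":55},
    {"ax":0,"ay":0,"az":0,"dx":0,"dy":0,"dz":-15,"claw":55},
    {"ax":0,"ay":0,"az":0,"dx":0,"dy":0,"dz":0,"claw":55},
    {"ax":0,"ay":0,"az":-7.1,"dx":0,"dy":0,"dz":0,"claw":55},
    {"ax":0,"ay":0,"az":-7.1,"dx":0,"dy":0,"dz":0,"claw":55},
    {"ax":0,"ay":0,"az":-7.1,"dx":0,"dy":0,"dz":0,"claw":55},
    {"ax":0,"ay":0,"az":0,"dx":0,"dy":0,"dz":0,"claw":55},
    {"ax":0,"ay":0,"az":0,"dx":0,"dy":0,"dz":0,"claw":55}
  ]
}}

```text
time_s: 40.55
tcp_pos: [0.6335, -0.2343, 0.2348]
ee_rot: [[0.173, -0.985, -0.002], [-0.985, -0.173, 0.001], [-0.001, 0.002, -1.0]]
wrist_force: [-0.2, -0.2, -1.5]
gripper_width: 0.744
gripper_force: 30.0
```

```bash
python3 go.py .4612 -.3297 .034 -79.9
```

```text
at [ 0.6337 -0.2344  0.2354] yaw -79.98 tilt [-0.05  0.01]
az -0.08 d mm [ 63.6 186.6 201.4]
```

Emit:
{"api": "play_rows", "payload": {
  "steps": [
    {"ax":0,"ay":0,"az":0,"dx":7,"dy":20,"dz":0,"claw":55},
    {"ax":0,"ay":0,"az":0,"dx":13,"dy":38,"dz":0,"claw":55},
    {"ax":0,"ay":0,"az":0,"dx":13,"dy":38,"dz":0,"claw":55},
    {"ax":0,"ay":0,"az":0,"dx":13,"dy":38,"dz":0,"claw":55},
    {"ax":0,"ay":0,"az":0,"dx":11,"dy":32,"dz":0,"claw":55},
    {"ax":0,"ay":0,"az":0,"dx":7,"dy":20,"dz":0,"claw":55},
    {"ax":0,"ay":0,"az":0,"dx":0,"dy":0,"dz":20,"claw":55},
    {"ax":0,"ay":0,"az":0,"dx":0,"dy":0,"dz":35,"claw":55},
    {"ax":0,"ay":0,"az":0,"dx":0,"dy":0,"dz":35,"claw":55},
    {"ax":0,"ay":0,"az":0,"dx":0,"dy":0,"dz":25,"claw":55},
    {"ax":0,"ay":0,"az":0,"dx":0,"dy":0,"dz":10,"claw":55},
    {"ax":0,"ay":0,"az":0,"dx":0,"dy":0,"dz":0,"claw":55},
    {"ax":0,"ay":0,"az":0,"dx":0,"dy":0,"dz":0,"claw":55}
  ]
}}

```text
time_s: 42.05
tcp_pos: [0.4633, -0.3306, 0.1122]
ee_rot: [[0.176, -0.984, 0.002], [-0.984, -0.176, -0.001], [0.002, -0.002, -1.0]]
wrist_force: [0.5, 0.0, -0.8]
gripper_width: 0.741
gripper_force: 30.0
```

```bash
python3 go.py .462 -.3297 .034 -79.9;python3 -c "
from h import *
snap('wrist','hold4.png')"
```

```text
at [ 0.4632 -0.3305  0.1126] yaw -79.87 tilt [ 0.17 -0.08]
az 0.03 d mm [-1.   1.  78.6]
```

View pics/hold4.png

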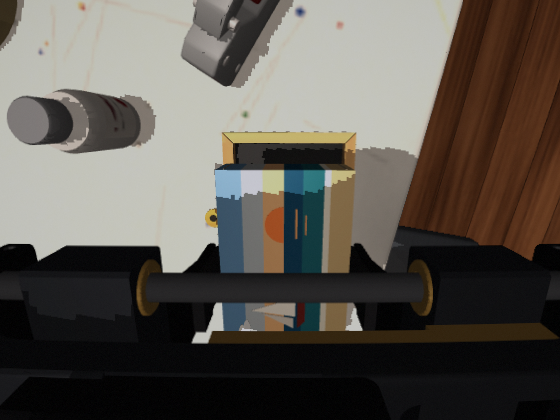

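The seascape hangs over the oak frame (285,245) with its sky towards the plate at (212,217). The staple gun (215,50) and bottle (75,120) are clear. Lowering.

Emit:
{"api": "play_rows", "payload": {
  "steps": [
    {"ax":0,"ay":0,"az":0,"dx":-0.8,"dy":0.5,"dz":25,"claw":55},
    {"ax":0,"ay":0,"az":0,"dx":0,"dy":0,"dz":25,"claw":55},
    {"ax":0,"ay":0,"az":0,"dx":0,"dy":0,"dz":15,"claw":55},
    {"ax":0,"ay":0,"az":0,"dx":0,"dy":0,"dz":6,"claw":55},
    {"ax":0,"ay":0,"az":0,"dx":0,"dy":0,"dz":3,"claw":55},
    {"ax":0,"ay":0,"az":0,"dx":0,"dy":0,"dz":2,"claw":55},
    {"ax":0,"ay":0,"az":0,"dx":0,"dy":0,"dz":0,"claw":55},
    {"ax":0,"ay":0,"az":0,"dx":0,"dy":0,"dz":0,"claw":55},
    {"ax":0,"ay":0,"az":0,"dx":0,"dy":0,"dz":0,"claw":55}
  ]
}}

```text
time_s: 43.2
tcp_pos: [0.4618, -0.3296, 0.0356]
ee_rot: [[0.176, -0.984, 0.001], [-0.984, -0.176, -0.0], [0.001, -0.001, -1.0]]
wrist_force: [1.0, -1.0, -1.1]
gripper_width: 0.744
gripper_force: 30.0
```

```bash
python3 go.py .462 -.3297 .033 -79.9
```

```text
at [ 0.4616 -0.3295  0.0353] yaw -79.88 tilt [ 0.04 -0.01]
az 0.02 d mm [ 0.3 -0.4  2.3]
```

Emit:
{"api": "play_rows", "payload": {
  "steps": [
    {"ax":0,"ay":0,"az":0,"dx":0,"dy":0,"dz":1,"claw":55},
    {"ax":0,"ay":0,"az":0,"dx":0,"dy":0,"dz":1,"claw":55},
    {"ax":0,"ay":0,"az":0,"dx":0,"dy":0,"dz":0,"claw":55},
    {"ax":0,"ay":0,"az":0,"dx":0,"dy":0,"dz":0,"claw":66},
    {"ax":0,"ay":0,"az":0,"dx":0,"dy":0,"dz":0,"claw":68},
    {"ax":0,"ay":0,"az":0,"dx":0,"dy":0,"dz":0,"claw":72},
    {"ax":0,"ay":0,"az":0,"dx":0,"dy":0,"dz":0,"claw":72},
    {"ax":0,"ay":0,"az":0,"dx":0,"dy":0,"dz":0,"claw":72},
    {"ax":0,"ay":0,"az":0,"dx":0,"dy":0,"dz":-10,"claw":72},
    {"ax":0,"ay":0,"az":0,"dx":0,"dy":0,"dz":-20,"claw":78},
    {"ax":0,"ay":0,"az":0,"dx":0,"dy":0,"dz":-40,"claw":87},
    {"ax":0,"ay":0,"az":0,"dx":0,"dy":0,"dz":-45,"claw":87},
    {"ax":0,"ay":0,"az":0,"dx":0,"dy":0,"dz":-45,"claw":87},
    {"ax":0,"ay":0,"az":0,"dx":0,"dy":0,"dz":-40,"claw":87},
    {"ax":0,"ay":0,"az":0,"dx":-40,"dy":0,"dz":-20,"claw":87},
    {"ax":0,"ay":0,"az":0,"dx":-40,"dy":0,"dz":0,"claw":87},
    {"ax":0,"ay":0,"az":0,"dx":-40,"dy":0,"dz":0,"claw":87},
    {"ax":0,"ay":0,"az":0,"dx":0,"dy":0,"dz":0,"claw":87},
    {"ax":0,"ay":0,"az":0,"dx":0,"dy":0,"dz":0,"claw":87}
  ]
}}

```text
time_s: 45.3
tcp_pos: [0.4404, -0.2107, 0.2541]
ee_rot: [[0.178, -0.984, 0.002], [-0.984, -0.178, -0.001], [0.001, -0.002, -1.0]]
wrist_force: [-0.1, -0.2, -0.3]
gripper_width: 1.0
gripper_force: 0.0
```

```bash
python3 - <<'E'
from meas import *
for cam in('wrist','top'):
    c=snap(cam,cam+'_end.png');P=cloud(c);print(cam);frames(P,c['frame'])
    for n,(x,y,r) in dict(oak=(.462,-.33,.07),walnut=(.469,-.005,.055),white=(.467,.198,.042),black=(.457,-.144,.04)).items(): print(n);layers(P,x,y,r=r,zs=(.034,))
E
```

```text
wrist
walnut 837 [202, 302, 11, 42, 256] [ 5.154e+02 -5.100e+00  8.600e+00  6.820e+01  5.000e-01] 0.0157
black 1541 [235, 207, 60, 59, 1389] [ 456.3 -144.1   76.    76.8    9. ] 0.0154
oak 3188 [241, 17, 92, 131, 3188] [ 461.6 -330.2  101.6  141.4   10.4] 0.0152
oak
0.034 6094 [ 463.1 -329.9   65.6  103.9   10.3] 0.0346
walnut
0.034 1469 [469.3 -13.8  50.4  65.5  89.4] 0.035
white
black
0.034 1069 [ 457.2 -144.7   39.7   41.1    9.6] 0.0349
top
white 258 [144, 216, 30, 33, 222] [463.3 200.3 101.9  83.1  17.4] 0.0148
walnut 30 [217, 203, 3, 3, 6] [561.2 -11.8  10.7   4.9  26.6] 0.0127
oak 244 [289, 215, 40, 35, 200] [ 457.1 -327.   100.6  140.8   10. ] 0.0147
oak
0.034 529 [ 459.  -327.1   64.8  104.9   10.1] 0.0345
walnut
white
0.034 231 [462.8 198.4  65.2  46.5  16.9] 0.0345
black
```

View pics/wrist_end.png

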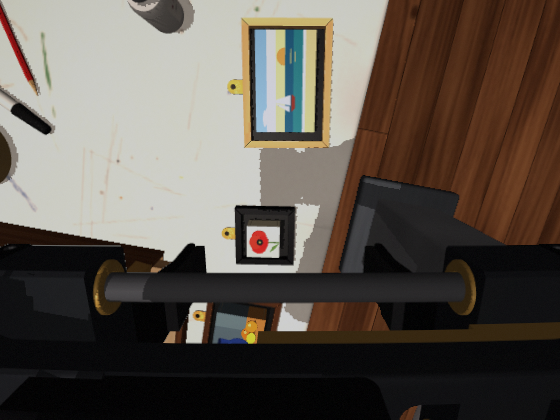

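The picture shows the seascape (287,85) centred in oak, sky towards the plate, and the poppy (262,240) centred in black. All four canvases measure within about 2 mm and 1° of centred, and the arm is clear.

```bash
python3 -c "
from station import *
print(finish_job())"
```

```text
the job is handed in; nothing more can be done
None
```

All four canvases are in their own frames, face up with tops towards the brass plates, measured within about 2 mm of centred and 1° of square, and the job is handed in at about 46 s (no verdict was returned).

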